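Put the condiment set back in its drip trays

ROBOT

A 6-joint arm with a two-finger parallel gripper is mounted at the origin on the work surface. World frame = base frame: x ahead of the robot, y to its left, z up, the work surface at z = 0. Lengths are in m, angles in degrees, forces in N, time in s.
With the tool pointing down it reaches from about 0.4 to 0.825 m from the base axis. Payload 7 kg.
Tool frame: the origin (TCP) lies at the very end of the fingers, on their centre line; the grasp point (between the pads) lies 19 mm behind it; z points along the fingers, y is the direction in which the jaws open and shut (so a half turn about z gives the same grasp; the last joint's range is limited). The gripper opens to 88 mm and grips with 3 to 60 N. Pads are 19 mm wide; open, the fingers measure 130 mm over their backs; the gripper's body (78 mm by 193 mm) begins 47 mm behind the grasp point.
Start: joints at [86.179, 20.546, 0.682, 0, -70.136, -16.507], TCP at [0.235, 0.633, 0.227] pointing down, gripper open.
Joint ranges: [-176.03, 176.03], [-82.01, 121.73], [-58.28, 71.71], [-173.87, 95.51], [-174.79, -0.11], [-173.66, 173.66]. Speed limits (degrees/s): [136.94, 136.94, 172.46, 180, 180, 180].

INTERFACE

Orientations are given as [roll, pitch, yaw] about the fixed x, y, z axes, in that order (R = Rz(yaw) Ry(pitch) Rx(roll)).
In Python, from plant import telemetry, snapshot, calibration, workorder gives the robot as it stands. The module is installed in compiled form; this text tells all that it offers.
- The arm moves only by the tool step_arm, never from a script. Its argument "plan" is text: rows parted by semicolons, each of 7 numbers parted by spaces: the finger opening in cm, from 0 to 8.76, then the shift along the tool's x, y, z in cm, then the turn, a rotation vector about the tool's x, y, z in degrees. A call has 1 to 12 rows; each row shifts and turns the commanded pose from where the row before left it, along the tool's axes as they then stand; what a row does not reach is not made up. A row lasts 1/12 s, in which the tool goes at most 41.7 mm and 7.16 degrees, less where a joint would pass 70% of its speed; a pose out of reach is approached as far as the arm can. A call with a gripper value outside its range is refused whole. The fingers move at their own pace and stop on an object; the grip force is fixed at half the most. Time passes only in rows, so rows that do not move let the fingers close. It gives the time, the measured TCP pose, the force and the opening at its end, in the units of the state.
- telemetry.get_obs(): the state, without advancing time (a new reading comes with each control period).
- snapshot(name): name is "scene" or "top"; returns the picture (400x640x3 uint8, blue, green, red); there is no depth.
- calibration(name): a dict with "K" (3x3 intrinsics, pixels), "camera_from_world" (4x4, takes a point from world to camera coordinates). Camera axes: x right, y up, looking along -z (the intrinsics and any distortion apply to the point x, -y, -z); pixel columns grow to the right and rows downward; lengths in m; the calibration is good to about 2 mm. A picture is of the moment at which its call begins. calibration takes no time and is no camera call.
- workorder.close_job(): hands the job in, once; it reports no verdict.
The state is a dict: "clock": time; "joint_pos": joint angles; "qvel": joint speeds; "tau": joint torques, N m; "tool_pos": TCP position; "orientation": TCP orientation; "force": force on the tool from outside, world axes, zero at the start; "moment": the same for the moment, N m; "opening": finger opening in m.
Only numpy, scipy, OpenCV 4.12 (cv2) and the standard library are available. Lean on these libraries where they do the work, as an engineer would, in place of code of your own. Each camera call takes 0.05 s, during which the arm holds its last target.

TASK

Put each of the four white ceramic condiment pieces into the wooden drip tray made for its shape and size: the cruet with the handle in the large round tray, the round jar in the small round one, the square jar in the square one and the oblong caddy in the oblong one. Each must stand upright and flat on its tray's floor inside the rim; never tip a piece over, and leave the glass bowl and the lunch pot where they are.

Things in the scene. Friction and masses are not known exactly. Their poses are not given: they have to be found in the camera images.
- cruet_mid (a point): White ceramic cruet with loop handle, 120 mm tall, 0.32 kg. Round body 66 mm wide up to 62 mm above its base, round neck 26-28 mm wide from 80 to 108 mm, cork 20 mm wide on top. Thin handle on its +x side, 36 to 90 mm above the base, out to 50 mm from the axis: grip the neck with fingers closing along y. Point on the axis, half-way up (60 mm above the base); z up. Goes in the large round tray.
- round_jar_mid (a point): Small round white ceramic jar, 46 mm in diameter, straight sides 70 mm high, with a cork lid 36 mm in diameter on top, 80 mm tall in all, about 0.2 kg. The point is on its axis, half-way up (40 mm above the base); z up. Goes in the small round tray.
- square_jar_mid (a point): Square white ceramic jar, 48 x 48 mm, straight sides 70 mm high, with a round cork lid 36 mm in diameter on top, 80 mm tall in all, about 0.22 kg. The point is on its axis, half-way up (40 mm above the base); x and y square to its sides, z up. Goes in the square tray.
- caddy_mid (a point): Oblong white ceramic caddy, 84 mm (along its x) by 42 mm (along its y), straight sides 60 mm high, with an oblong cork lid 74 x 34 mm on top, 70 mm tall in all, about 0.26 kg. The point is at its centre, half-way up (35 mm above the base); z up. Goes in the oblong tray, long side along long side.
- large_round_tray: The larger of two round drip trays: recess 84 mm in diameter, 96 mm outside. Fixed to the counter. Origin at the centre of its underside, z up. Pale wood, 12 mm high, with a flat floor 6 mm above the counter and a rim 6 mm wide standing 6 mm above that floor; 9 mm of play round the cruet.
- small_round_tray: The smaller of two round drip trays: recess 64 mm in diameter, 76 mm outside. Fixed to the counter. Origin at the centre of its underside, z up. Pale wood, 12 mm high, with a flat floor 6 mm above the counter and a rim 6 mm wide standing 6 mm above that floor; 9 mm of play round the round jar.
- square_tray: Square drip tray: recess 66 x 66 mm, 78 x 78 mm outside, x and y square to its sides. Fixed to the counter. Origin at the centre of its underside, z up. Pale wood, 12 mm high, with a flat floor 6 mm above the counter and a rim 6 mm wide standing 6 mm above that floor; 9 mm of play on each side of the square jar.
- oblong_tray: Oblong drip tray: recess 102 mm (along its x) by 60 mm (along its y), 114 x 72 mm outside. Fixed to the counter. Origin at the centre of its underside, z up. Pale wood, 12 mm high, with a flat floor 6 mm above the counter and a rim 6 mm wide standing 6 mm above that floor; 9 mm of play on each side of the caddy.
- glass_bowl_mid (a point): Bystander: lidded glass sugar bowl, 88 mm in diameter and 110 mm tall, standing at the right of the work. Not to be disturbed. The point is on its axis, half-way up (55 mm above the counter).
- lunch_pot_mid (a point): Bystander: low round lunch pot, turquoise with a grey lid, 90 mm in diameter and 56 mm tall, standing at the left of the work. Not to be disturbed. The point is on its axis, half-way up (28 mm above the counter).
Not all that is in view belongs to the job. What is shaped like the small_round_tray but orange or pink is not meant.

How it is judged (in metres and radians):
At the end, for the whole second after the job is handed in: Each piece stands in its own tray: its axis within 15 mm of the tray's centre, its base on the tray's floor (less than 3 mm above it), upright within 0.06 rad, and at rest (horizontal distance between cruet_mid and large_round_tray below 0.015 m and z of cruet_mid in the frame of large_round_tray below 0.069 m and angle between each of cruet_mid, round_jar_mid, square_jar_mid, caddy_mid's own z axis and vertical below 0.06 rad and linear speed of each of cruet, round_jar, square_jar, caddy below 0.02 m/s and horizontal distance between round_jar_mid and small_round_tray below 0.015 m and z of round_jar_mid in the frame of small_round_tray below 0.049 m and horizontal distance between square_jar_mid and square_tray below 0.015 m and z of square_jar_mid in the frame of square_tray below 0.049 m and horizontal distance between caddy_mid and oblong_tray below 0.015 m and z of caddy_mid in the frame of oblong_tray below 0.044 m); the robot touches nothing.
It fails at once if a piece is tipped over (more than 0.6 rad from upright) (angle between any of cruet_mid, round_jar_mid, square_jar_mid, caddy_mid's own z axis and vertical above 0.6 rad).
It fails at once if the glass bowl or the lunch pot is moved by more than 20 mm (distance of any of glass_bowl_mid, lunch_pot_mid from where it was at the start of the episode above 0.02 m).
It also fails if it takes over 109 s, if anything falls off the work surface, if the arm or the gripper's body presses on something with over 40 N, if the wrist force passes 120 N, or if a joint passes its speed limit or range.

## Working session

There is one attempt and no reset: what is moved stays moved. The work goes in short steps, Python scripts to look and compute and a tool call to move; the robot and the scene stay as the last step left them, time stands still between calls to the robot, and variables do not carry over. Pictures are saved under pics/ and viewed, and the job is handed in when it is done.

Besides the shell and the picture viewer there is one more tool, called after "Request:" by a JSON object that holds its "method" and its "body", one argument or row to a line. step_arm: Moves the arm, as the interface text tells. Its arguments: {"type":"object","properties":{"plan":{"type":"string"}},"required":["plan"]}

```bash
mkdir -p pics; python3 - <<'E'
from plant import telemetry, snapshot, calibration
import cv2
for n in("scene","top"):
    im=snapshot(n); cv2.imwrite(f"pics/{n}0.png",im); c=calibration(n); print(n,c)
print(telemetry.get_obs())
E
```

```text
scene {'K': array([[421.9397768 ,   0.        , 318.98061819],
       [  0.        , 421.9397768 , 201.97077091],
       [  0.        ,   0.        ,   1.        ]]), 'camera_from_world': array([[-0.06197479,  0.9980527 ,  0.00706586,  0.04634875],
       [-0.67852788, -0.04732339,  0.73304871,  0.32609496],
       [ 0.73195563,  0.04063616,  0.68013944, -1.86683168],
       [ 0.        ,  0.        ,  0.        ,  1.        ]])}
top {'K': array([[480.43680838,   0.        , 321.770954  ],
       [  0.        , 480.43680838, 196.42743472],
       [  0.        ,   0.        ,   1.        ]]), 'camera_from_world': array([[ 0.01420395, -0.99982454, -0.01221248,  0.01726181],
       [ 0.99791   ,  0.01340463,  0.06321344, -0.51564057],
       [-0.06303865, -0.01308484,  0.99792531, -1.60820115],
       [ 0.        ,  0.        ,  0.        ,  1.        ]])}
{'clock': 0.1, 'joint_pos': array([ 8.61795544e+01,  2.05881883e+01,  6.39070493e-01, -1.73839674e-02,
       -7.01361303e+01, -1.65067159e+01]), 'qvel': array([-0.03470916, -0.13823511,  0.06652477,  0.04317409, -0.03504846,
        0.01852982]), 'tau': array([-1.49309024e-03, -5.84162378e+01,  2.93753082e+01,  7.01547459e+00,
        1.01895374e-02, -5.11846156e-05]), 'tool_pos': array([0.23435916, 0.63254198, 0.22570817]), 'orientation': array([ 1.79913622e+02, -8.55416913e-03, -2.03330741e+01]), 'force': array([-0.66671147,  0.58341268, -0.341103  ]), 'moment': array([-0.03138292, -0.01542268,  0.05003366]), 'opening': 0.08718938423052719}
```

View pics/scene0.png

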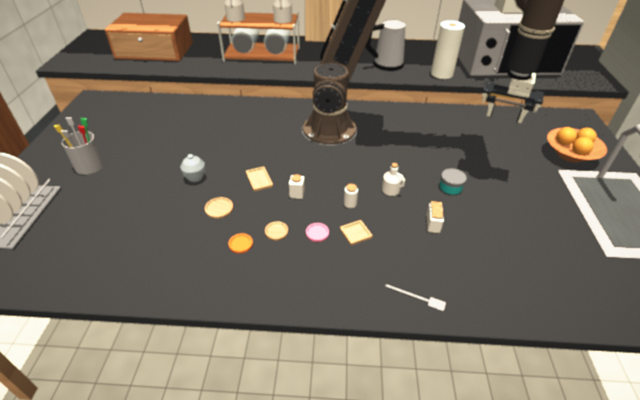

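View pics/top0.png

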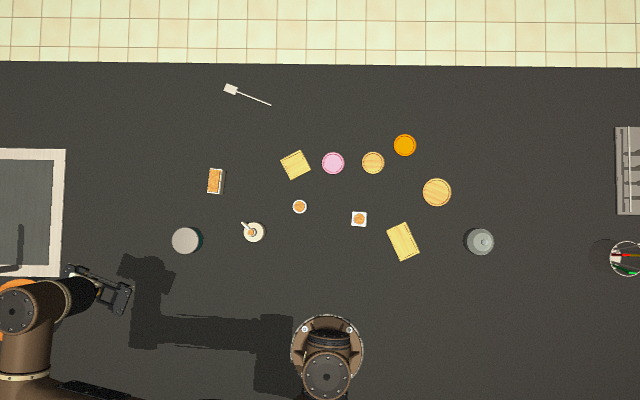

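The top view shows the pieces: cruet (255,231), round jar (300,207), square jar (359,219) and caddy (215,181). It also shows the trays: large (437,192), small (373,163), square (295,165) and oblong (403,242). Next I'll zoom in and measure.

```bash
python3 - <<'E'
import cv2
a=cv2.imread("pics/top0.png")[125:275,165:505]; cv2.imwrite("pics/topz.png",cv2.resize(a,None,fx=2.35,fy=2.35,interpolation=cv2.INTER_CUBIC))
a=cv2.imread("pics/scene0.png")[145:265,170:480]; cv2.imwrite("pics/scenez.png",cv2.resize(a,None,fx=2.5,fy=2.5,interpolation=cv2.INTER_CUBIC))
im=cv2.imread("pics/top0.png"); h=cv2.cvtColor(im,cv2.COLOR_BGR2HSV)
for p in [(373,163),(437,192),(295,165),(403,242),(333,163),(405,146),(299,207),(359,213),(255,238),(352,219),(215,181),(340,190)]: print(p,im[p[1],p[0]],h[p[1],p[0]])
E
```

```text
(373, 163) [119 214 240] [ 24 129 240]
(437, 192) [115 204 241] [ 21 133 241]
(295, 165) [126 224 240] [ 26 121 240]
(403, 242) [126 219 242] [ 24 122 242]
(333, 163) [221 202 242] [166  42 242]
(405, 146) [  0 176 241] [ 22 255 241]
(299, 207) [ 89 177 240] [ 17 160 240]
(359, 213) [151 192 223] [ 17  82 223]
(255, 238) [207 237 239] [ 28  34 239]
(352, 219) [255 247 235] [102  20 255]
(215, 181) [ 82 163 228] [ 17 163 228]
(340, 190) [64 70 74] [18 34 74]
```

View pics/topz.png

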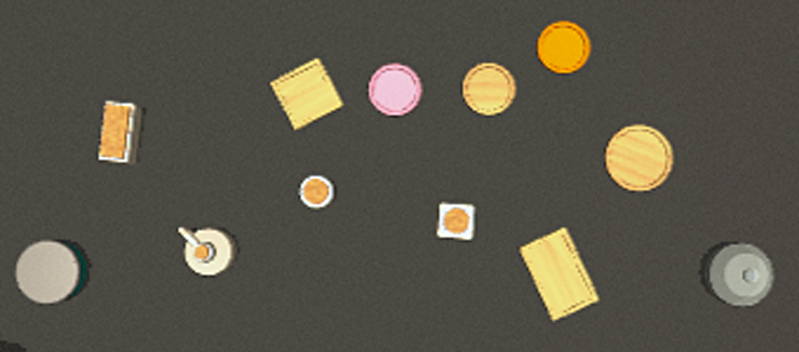

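View pics/scenez.png

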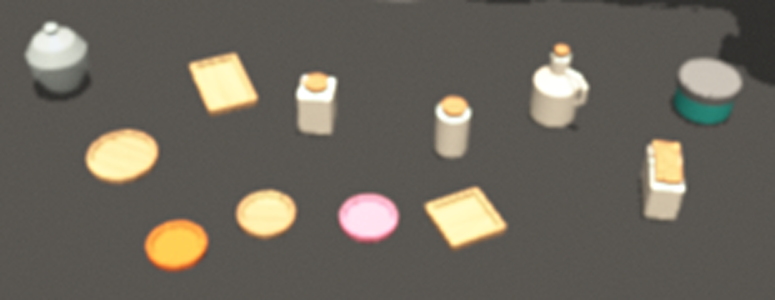

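The zoom shows the corks, ceramic tops and tray outlines clearly. I'll cast rays at their known heights in both views.

```bash
cat > h.py <<'E'
import numpy as np, cv2
from plant import calibration
def ray(n,uv):
    c=calibration(n);K=c["K"];T=c["camera_from_world"];R=T[:3,:3];t=T[:3,3]
    d=np.array([(uv[0]-K[0,2])/K[0,0],-(uv[1]-K[1,2])/K[1,1],-1.])
    return -R.T@t, R.T@d
def plane(n,uv,z):
    o,d=ray(n,uv); s=(z-o[2])/d[2]; return (o+s*d)[:2]
def cont(mask,amin=15):
    cs,_=cv2.findContours(mask,cv2.RETR_EXTERNAL,cv2.CHAIN_APPROX_NONE)
    return [c for c in cs if cv2.contourArea(c)>amin]
def bigmask(im,S,f):
    b=cv2.resize(im,None,fx=S,fy=S,interpolation=cv2.INTER_CUBIC); return f(b)
def topix(c,S): return (c.reshape(-1,2)+0.5)/S-0.5
def onplane(n,c,S,z):
    return np.array([plane(n,p,z) for p in topix(c,S)])*1000
E
python3 - <<'E'
from h import *
S=4
def fg(b): return ((b.max(2)>130)*255).astype(np.uint8)
def cork(b):
    h=cv2.cvtColor(b,cv2.COLOR_BGR2HSV); return ((h[...,1]>105)&(h[...,2]>120)&(h[...,0]<30)*True).astype(np.uint8)*255
def rect(P):
    (c,wh,a)=cv2.minAreaRect(P.astype(np.float32)); return np.round(c,1),np.round(wh,1),round(a,1)
for n in ("top","scene"):
    im=cv2.imread(f"pics/{n}0.png"); x0,x1,y0,y1=(165,505,125,275) if n=="top" else (170,480,145,265)
    for nm,f,zs in (("fg",fg,(0.012,)),("cork",cork,(0.07,0.08,.12))):
        m=bigmask(im,S,f); k=np.zeros_like(m);k[y0*S:y1*S,x0*S:x1*S]=m[y0*S:y1*S,x0*S:x1*S]
        for c in cont(k,S*S*12):
            px=topix(c,S).mean(0)
            M=cv2.moments(c); px=(np.array([M['m10'],M['m01']])/M['m00']+.5)/S-.5
            print(n,nm,np.round(px,1))
            for z in zs:
                P=onplane(n,c,S,z); print("    z",z,"cen",np.round(plane(n,px,z)*1000,1),"rect",rect(P))
E
```

```text
top fg [480.1 241.6]
    z 0.012 cen [ 371.  -509.3] rect (array([ 371. , -509.3]), array([86.9, 85.3]), 89.7)
top fg [184.6 240.3]
    z 0.012 cen [360.7 486.4] rect (array([360.9, 486.3]), array([88.5, 90. ]), 0.9)
top fg [402.5 241.1]
    z 0.012 cen [ 368.6 -249.4] rect (array([ 368.7, -249.4]), array([116.9,  75.8]), 25.3)
top fg [252.7 231.3]
    z 0.012 cen [394.4 256.4] rect (array([393.4, 259.9]), array([78.4, 67.5]), 89.5)
top fg [358.7 218.7]
    z 0.012 cen [ 442.1 -101.2] rect (array([ 442.4, -100.9]), array([52.8, 51.3]), 85.7)
top fg [299.2 206.1]
    z 0.012 cen [481.6 100.6] rect (array([481.3, 101.1]), array([46.6, 48.3]), 0.8)
top fg [436.5 191.8]
    z 0.012 cen [ 536.7 -363.6] rect (array([ 536.8, -363.4]), array([96.2, 96.4]), 45.3)
top fg [214.3 180.7]
    z 0.012 cen [564.6 391.4] rect (array([564.7, 391.1]), array([46.3, 88.5]), 84.9)
top fg [372.6 162.3]
    z 0.012 cen [ 634.3 -146.9] rect (array([ 634.1, -147.7]), array([75.3, 76.5]), 0.7)
top fg [332.6 162.6]
    z 0.012 cen [631.4 -10.9] rect (array([631.5, -10.4]), array([76.7, 76.7]), 45.6)
top fg [295.1 164.4]Traceback (most recent call last):
  File "<stdin>", line 17, in <module>
  File "h.py", line 16, in onplane
    return np.array([plane(n,p,z) for p in topix(c,S)])*1000
                     ~~~~~^^^^^^^
  File "h.py", line 8, in plane
    o,d=ray(n,uv); s=(z-o[2])/d[2]; return (o+s*d)[:2]
        ~~~^^^^^^
  File "h.py", line 4, in ray
    c=calibration(n);K=c["K"];T=c["camera_from_world"];R=T[:3,:3];t=T[:3,3]
ValueError: time passes only in moves, steps and waits
```

```bash
cat > cal.py <<'E'
import numpy as np
C={'scene':dict(K=np.array([[421.9397768,0,318.98061819],[0,421.9397768,201.97077091],[0,0,1]]),T=np.array([[-0.06197479,0.9980527,0.00706586,0.04634875],[-0.67852788,-0.04732339,0.73304871,0.32609496],[0.73195563,0.04063616,0.68013944,-1.86683168]])),
'top':dict(K=np.array([[480.43680838,0,321.770954],[0,480.43680838,196.42743472],[0,0,1]]),T=np.array([[0.01420395,-0.99982454,-0.01221248,0.01726181],[0.99791,0.01340463,0.06321344,-0.51564057],[-0.06303865,-0.01308484,0.99792531,-1.60820115]]))}
E
sed -i 's/^from plant.*/from cal import C/; s/c=calibration(n);K=c\["K"\];T=c\["camera_from_world"\]/c=C[n];K=c["K"];T=c["T"]/' h.py
cat > m.py <<'E'
from h import *
import sys
S=4
def fg(b): return ((b.max(2)>130)*255).astype(np.uint8)
def cork(b):
    h=cv2.cvtColor(b,cv2.COLOR_BGR2HSV); return ((h[...,1]>105)&(h[...,2]>120)&(h[...,0]<30)*True).astype(np.uint8)*255
def rect(P):
    (c,wh,a)=cv2.minAreaRect(P.astype(np.float32)); return np.round(c,1),np.round(wh,1),round(a,1)
def run(tag,tops=(0.012,),corks=(.07,.08,.12)):
  for n in ("top","scene"):
    im=cv2.imread(f"pics/{n}{tag}.png"); x0,x1,y0,y1=(165,505,125,275) if n=="top" else (170,480,145,265)
    for nm,f,zs in (("fg",fg,tops),("cork",cork,corks)):
        m=bigmask(im,S,f); k=np.zeros_like(m);k[y0*S:y1*S,x0*S:x1*S]=m[y0*S:y1*S,x0*S:x1*S]
        for c in cont(k,S*S*12):
            M=cv2.moments(c); px=(np.array([M['m10'],M['m01']])/M['m00']+.5)/S-.5
            print(n,nm,np.round(px,1),*[("z",z,"cen",np.round(plane(n,px,z)*1000,1),"rect",*rect(onplane(n,c,S,z))) for z in zs])
if __name__=="__main__": run(sys.argv[1])
E
python3 m.py 0
```

```text
top fg [480.1 241.6] ('z', 0.012, 'cen', array([ 371. , -509.3]), 'rect', array([ 371. , -509.3]), array([86.9, 85.3]), 89.7)
top fg [184.6 240.3] ('z', 0.012, 'cen', array([360.7, 486.4]), 'rect', array([360.9, 486.3]), array([88.5, 90. ]), 0.9)
top fg [402.5 241.1] ('z', 0.012, 'cen', array([ 368.6, -249.4]), 'rect', array([ 368.7, -249.4]), array([116.9,  75.8]), 25.3)
top fg [252.7 231.3] ('z', 0.012, 'cen', array([394.4, 256.4]), 'rect', array([393.4, 259.9]), array([78.4, 67.5]), 89.5)
top fg [358.7 218.7] ('z', 0.012, 'cen', array([ 442.1, -101.2]), 'rect', array([ 442.4, -100.9]), array([52.8, 51.3]), 85.7)
top fg [299.2 206.1] ('z', 0.012, 'cen', array([481.6, 100.6]), 'rect', array([481.3, 101.1]), array([46.6, 48.3]), 0.8)
top fg [436.5 191.8] ('z', 0.012, 'cen', array([ 536.7, -363.6]), 'rect', array([ 536.8, -363.4]), array([96.2, 96.4]), 45.3)
top fg [214.3 180.7] ('z', 0.012, 'cen', array([564.6, 391.4]), 'rect', array([564.7, 391.1]), array([46.3, 88.5]), 84.9)
top fg [372.6 162.3] ('z', 0.012, 'cen', array([ 634.3, -146.9]), 'rect', array([ 634.1, -147.7]), array([75
[... 7801 characters left out ...]
5, -217.8]), array([108.8,  70. ]), 25.6)
scene cork [255.5 169.1] ('z', 0.07, 'cen', array([ 397.3, -254.1]), 'rect', array([ 397.2, -254.8]), array([13.6, 50.9]), 26.1) ('z', 0.08, 'cen', array([ 409.7, -251. ]), 'rect', array([ 409.7, -251.7]), array([13.5, 50.4]), 26.1) ('z', 0.12, 'cen', array([ 459.4, -238.6]), 'rect', array([ 459.4, -239.2]), array([12.9, 48.3]), 26.1)
scene cork [394.2 164.4] ('z', 0.07, 'cen', array([333.1, 253.3]), 'rect', array([332.9, 253.6]), array([27.2, 23.9]), 4.1) ('z', 0.08, 'cen', array([346.2, 251.2]), 'rect', array([346. , 251.4]), array([26.9, 23.6]), 4.1) ('z', 0.12, 'cen', array([398.5, 242.5]), 'rect', array([398.4, 242.8]), array([25.7, 22.6]), 4.1)
```

Both views agree to about 4 mm, and the sizes match the given ones (96, 76, 78, 114x72 mm). I'll weight the top view more heavily. Targets in mm:

| Piece | Position | Tray | Position |
|---|---|---|---|
| caddy | (561,380), long axis at -5° | oblong | (370,-250), 25.5° |
| square jar | (443,-98), -4° | square | (625,116), 28° |
| round jar | (481,96) | small round | (635,-148) |
| cruet | (395,245), handle at about 50° | large round | (538,-364) |

The caddy comes first. This helper converts each target into a tool-frame shift.

```bash
cat > go.py <<'E'
import sys,numpy as np
from plant import telemetry
o=telemetry.get_obs(); p=o["tool_pos"]*1000; y=o["orientation"][2]
print("t %.1f"%o["clock"],"pos",np.round(p,1),"rpy",np.round(o["orientation"],1),"open %.1f"%(o["opening"]*1000),"F",np.round(o["force"],1),"q",np.round(o["joint_pos"],0))
def d(p0,y0,t):
    a=np.radians(y0);w=np.array(t[:3])-p0
    v=np.array([np.cos(a)*w[0]+np.sin(a)*w[1],np.sin(a)*w[0]-np.cos(a)*w[1],-w[2]])/10
    turn=-((t[3]-y0+180)%360-180)
    print("shift cm",np.round(v,2),"len %.1f rows>=%.1f"%(np.linalg.norm(v),np.linalg.norm(v)/4.1),"turn z %.1f"%turn)
for a in sys.argv[1:]:
    t=[float(s) for s in a.split(",")]; d(p,y,t); p,y=np.array(t[:3]),t[3]
E
python3 go.py 561,380,200,-20.3 561,380,200,-5 561,380,26,-5
```

```text
t 0.1 pos [234.4 632.5 225.7] rpy [179.9  -0.  -20.3] open 87.2 F [-0.7  0.6 -0.3] q [ 86.  21.   1.  -0. -70. -17.]
shift cm [39.4  12.33  2.57] len 41.4 rows>=10.1 turn z -0.0
shift cm [ 0. -0. -0.] len 0.0 rows>=0.0 turn z -15.3
shift cm [ 0.  -0.  17.4] len 17.4 rows>=4.2 turn z -0.0
```

Request:
{"method": "step_arm", "body": {
  "plan": "8.7 3.58 1.12 0.23 0 0 0;8.7 3.58 1.12 0.23 0 0 0;8.7 3.58 1.12 0.23 0 0 0;8.7 3.58 1.12 0.23 0 0 0;8.7 3.58 1.12 0.23 0 0 0;8.7 3.58 1.12 0.23 0 0 0;8.7 3.58 1.12 0.23 0 0 0;8.7 3.58 1.12 0.23 0 0 0;8.7 3.58 1.12 0.23 0 0 0;8.7 3.58 1.12 0.23 0 0 0;8.7 3.6 1.13 0.23 0 0 0"
}}

```text
clock: 1.02
tool_pos: [0.5622, 0.379, 0.2008]
orientation: [180.0, 0.0, -20.3]
force: [0.0, 1.0, 0.9]
opening: 0.0872
```

Request:
{"method": "step_arm", "body": {
  "plan": "8.7 0 0 0 0 0 -5.1;8.7 0 0 0 0 0 -5.1;8.7 0 0 0 0 0 -5.1;8.7 0 0 0 0 0 0;8.7 0 0 0 0 0 0"
}}

```text
clock: 1.43
tool_pos: [0.561, 0.3802, 0.2008]
orientation: [180.0, 0.0, -5.2]
force: [-0.1, 0.2, 0.3]
opening: 0.0871
```

```bash
python3 go.py 561,380,100,-5 561,380,26,-5; python3 - <<'E'
from plant import snapshot
import cv2
for n in("scene","top"):
    im=snapshot(n); cv2.imwrite(f"pics/{n}1.png",im)
    x,y=(430,205) if n=="scene" else (215,185)
    im=im[y-60:y+60,x-80:x+80]; cv2.imwrite(f"pics/{n}1z.png",cv2.resize(im,None,fx=4,fy=4,interpolation=cv2.INTER_CUBIC))
E
```

```text
t 1.4 pos [561.  380.2 200.8] rpy [180.    0.   -5.2] open 87.1 F [-0.1  0.2  0.3] q [ 51.  22.  -1.  -0. -67.  34.]
shift cm [-0.    0.02 10.08] len 10.1 rows>=2.5 turn z -0.2
shift cm [ 0.  -0.   7.4] len 7.4 rows>=1.8 turn z -0.0
```

View pics/scene1z.png

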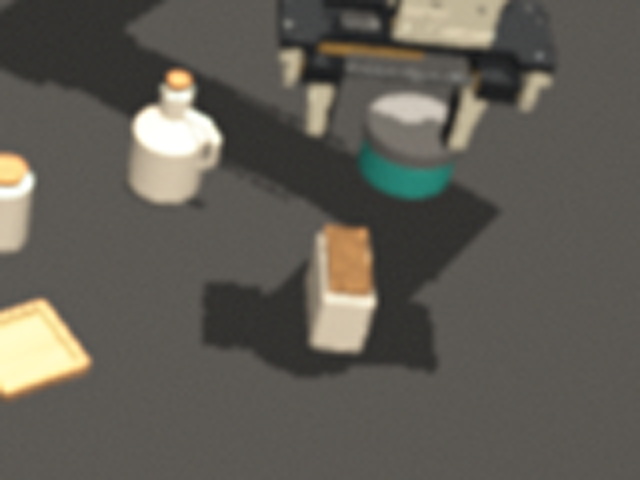

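View pics/top1z.png

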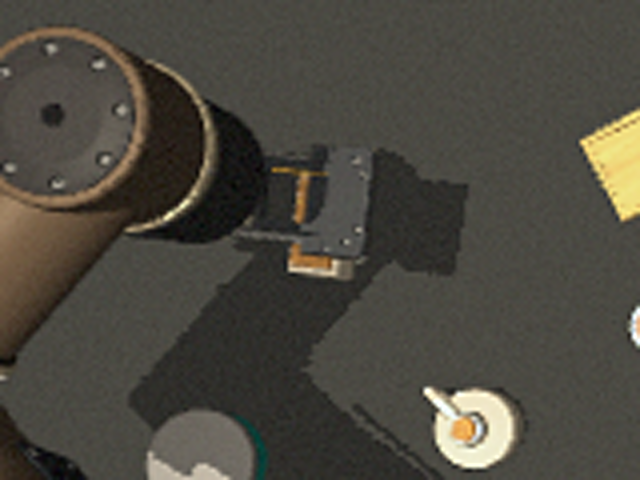

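The scene crop shows the fingers open above and behind the caddy. I'll check the fingertip projection against the calibration, which would expose any offset between camera and robot.

```bash
python3 - <<'E'
from cal import C
import numpy as np
for n,(cx,cy) in (("scene",(350,145)),("top",(135,125))):
  for p in [(.561,.380,.2),(.561+.0875*.5*-.087,.380-.0436,.2),(.561+.004,.380+.0436,.2),(.5615,.3797,.07)]:
    c=C[n]["T"][:,:3]@p+C[n]["T"][:,3]; K=C[n]["K"]
    u=K[0,2]+K[0,0]*c[0]/-c[2]; v=K[1,2]-K[1,1]*c[1]/-c[2]
    print(n,round((u-cx)*4),round((v-cy)*4))
E
```

```text
scene 383 132
scene 326 126
scene 441 138
scene 350 254
top 273 204
top 331 209
top 216 198
top 315 220
```

Everything is consistent within a few mm and the jaw clearance is 22 mm, so I'll descend and close.

Request:
{"method": "step_arm", "body": {
  "plan": "8.7 0 0 3.5 0 0 0;8.7 0 0 3.5 0 0 0;8.7 0 0 3.5 0 0 0;8.7 0 0 3.5 0 0 0;8.7 0 0 2 0 0 0;8.7 0 0 1.5 0 0 0;8.7 0 0 0 0 0 0"
}}

```text
clock: 2.12
tool_pos: [0.5591, 0.3789, 0.0222]
orientation: [179.7, 0.2, -5.1]
force: [-0.4, -0.8, -0.9]
opening: 0.0871
```

Request:
{"method": "step_arm", "body": {
  "plan": "7 0 0 0 0 0 0;6 0 0 0 0 0 0;5.5 0 0 0 0 0 0;5 0 0 0 0 0 0;4.6 0 0 0 0 0 0;4.2 0 0 0 0 0 0;3.5 0 0 0 0 0 0;2 0 0 0 0 0 0;2 0 0 0 0 0 0;2 0 0 0 0 0 0;2 0 0 0 0 0 0"
}}

```text
clock: 3.03
tool_pos: [0.5611, 0.3801, 0.0266]
orientation: [180.0, 0.0, -5.0]
force: [-1.4, -3.2, 5.2]
opening: 0.0417
```

Request:
{"method": "step_arm", "body": {
  "plan": "2 0 0 -1 0 0 0;2 0 0 -2 0 0 0;2 0 0 -3 0 0 0;2 0 0 -3.5 0 0 0;2 0 0 -3.5 0 0 0;2 0 0 -2.5 0 0 0;2 0 0 -1.5 0 0 0;2 0 0 0 0 0 0;2 0 0 0 0 0 0"
}}

```text
clock: 3.78
tool_pos: [0.5609, 0.3808, 0.1966]
orientation: [-179.9, -0.0, -5.0]
force: [-0.0, 0.7, -3.9]
opening: 0.0418
```

```bash
python3 go.py 370,-250,190,-5 370,-250,190,25.5 370,-250,33,25.5; python3 - <<'E'
from plant import snapshot
import cv2
for n in("scene",):
    im=snapshot(n); cv2.imwrite(f"pics/{n}2.png",im)
    x,y=(430,185)
    im=im[y-60:y+60,x-80:x+80]; cv2.imwrite(f"pics/{n}2z.png",cv2.resize(im,None,fx=4,fy=4,interpolation=cv2.INTER_CUBIC))
E
```

```text
t 3.8 pos [560.9 380.8 196.6] rpy [-179.9   -0.    -5. ] open 41.8 F [-0.   0.7 -3.9] q [ 51.  22.  -1.  -0. -67.  34.]
shift cm [-13.48  64.51   0.66] len 65.9 rows>=16.1 turn z -0.0
shift cm [ 0. -0. -0.] len 0.0 rows>=0.0 turn z -30.5
shift cm [ 0.   0.  15.7] len 15.7 rows>=3.8 turn z -0.0
```

View pics/scene2z.png

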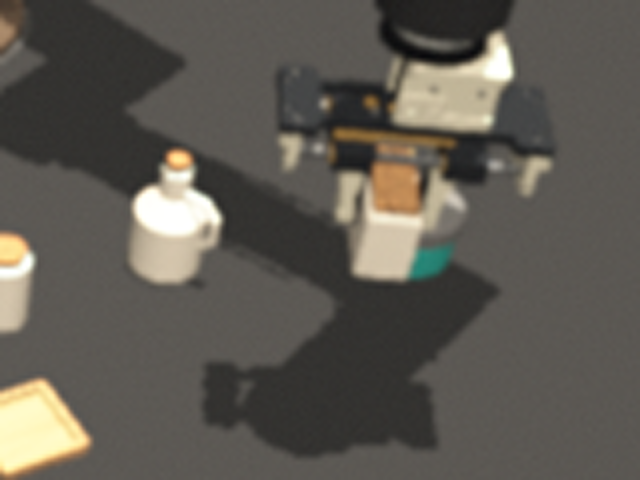

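The caddy is held upright. Now to the oblong tray.

Request:
{"method": "step_arm", "body": {
  "plan": "2 -0.4 1.9 0 0 0 0;2 -0.79 3.8 0.05 0 0 0;2 -0.79 3.8 0.05 0 0 0;2 -0.79 3.8 0.05 0 0 0;2 -0.79 3.8 0.05 0 0 0;2 -0.79 3.8 0.05 0 0 0;2 -0.79 3.8 0.05 0 0 0;2 -0.79 3.8 0.05 0 0 0;2 -0.79 3.8 0.05 0 0 0;2 -0.79 3.8 0.05 0 0 0;2 -0.79 3.8 0.05 0 0 0;2 -0.79 3.8 0.05 0 0 0"
}}

```text
clock: 4.83
tool_pos: [0.4301, -0.0486, 0.1892]
orientation: [180.0, 0.2, -5.0]
force: [0.9, -0.4, -2.0]
opening: 0.0421
```

Request:
{"method": "step_arm", "body": {
  "plan": "2 -0.79 3.8 0 0 0 0;2 -0.79 3.8 0 0 0 0;2 -0.79 3.8 0 0 0 0;2 -0.79 3.8 0 0 0 0;2 -0.79 3.8 0 0 0 0;2 -0.4 1.9 0 0 0 0;2 0 0 0 0 0 -6.1;2 0 0 0 0 0 -6.1;2 0 0 0 0 0 -6.1;2 0 0 0 0 0 -6.1;2 0 0 0 0 0 -6.1;2 0 0 0 0 0 0"
}}

```text
clock: 5.83
tool_pos: [0.3695, -0.251, 0.189]
orientation: [-179.9, 0.1, 25.7]
force: [-0.8, -0.5, -2.9]
opening: 0.042
```

```bash
python3 go.py 370,-250,80,25.5 370,-250,33,25.5; python3 - <<'E'
from plant import snapshot
import cv2
for n in("scene","top"):
    im=snapshot(n); cv2.imwrite(f"pics/{n}3.png",im)
    x,y=(260,155) if n=="scene" else (400,240)
    im=im[y-60:y+60,x-80:x+80]; cv2.imwrite(f"pics/{n}3z.png",cv2.resize(im,None,fx=4,fy=4,interpolation=cv2.INTER_CUBIC))
E
```

```text
t 5.8 pos [ 369.5 -251.   189. ] rpy [-1.799e+02  1.000e-01  2.570e+01] open 42.0 F [-0.8 -0.5 -2.9] q [ -9.   0. -30.  -0. -60. 125.]
shift cm [ 0.09 -0.06 10.9 ] len 10.9 rows>=2.7 turn z 0.2
shift cm [0.  0.  4.7] len 4.7 rows>=1.1 turn z -0.0
```

View pics/scene3z.png

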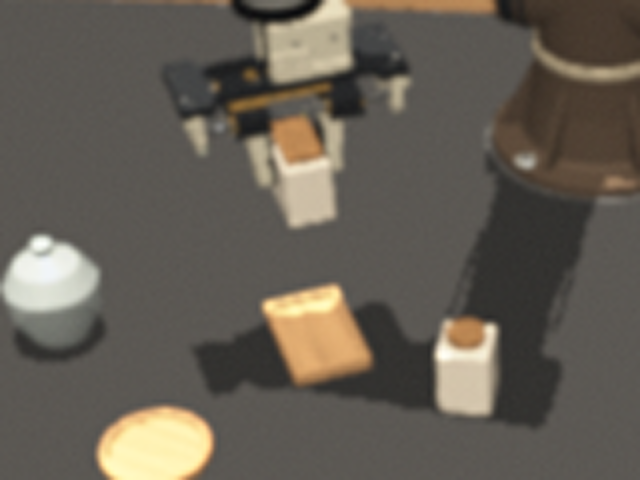

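View pics/top3z.png

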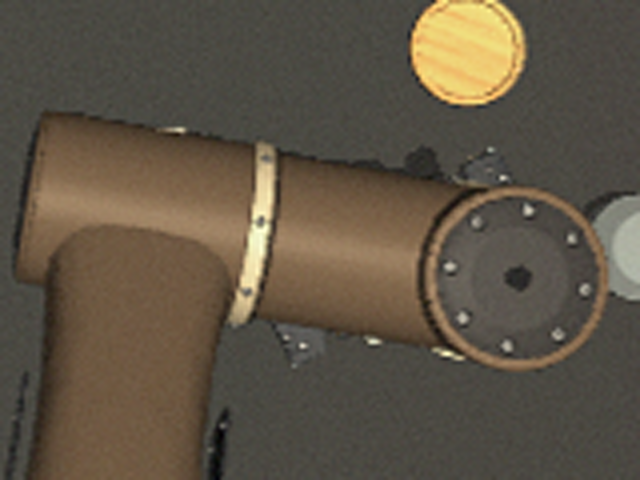

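The caddy is aligned with the oblong tray in the scene view. I'll lower it to just above the rim and check again.

Request:
{"method": "step_arm", "body": {
  "plan": "2 0.08 -0.06 2 0 0 0;2 0 0 3.5 0 0 0;2 0 0 3.5 0 0 0;2 0 0 3 0 0 0;2 0 0 1.9 0 0 0;2 0 0 0 0 0 0;2 0 0 0 0 0 0"
}}

```text
clock: 6.52
tool_pos: [0.3703, -0.2503, 0.0511]
orientation: [-179.9, 0.2, 25.4]
force: [0.2, -0.6, -2.0]
opening: 0.0417
```

```bash
python3 go.py 370,-250,33,25.5; python3 - <<'E'
from plant import snapshot
import cv2
for n in("scene",):
    im=snapshot(n); cv2.imwrite(f"pics/{n}4.png",im)
    x,y=(260,165)
    im=im[y-45:y+45,x-60:x+60]; cv2.imwrite(f"pics/{n}4z.png",cv2.resize(im,None,fx=6,fy=6,interpolation=cv2.INTER_CUBIC))
E
```

```text
t 6.5 pos [ 370.3 -250.3   51.1] rpy [-179.9    0.2   25.4] open 41.7 F [ 0.2 -0.6 -2. ] q [ -9.  11. -40.   0. -39. 124.]
shift cm [-0.01 -0.04  1.81] len 1.8 rows>=0.4 turn z -0.1
```

View pics/scene4z.png

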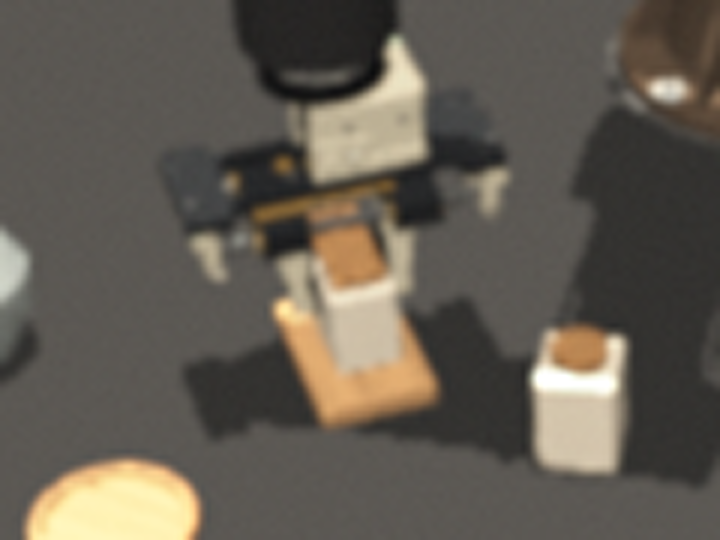

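```bash
python3 - <<'E'
from h import *
f=lambda u,v:(200+u/6-.4,120+v/6-.4)
for n,a,z in [("caddy BL",(338,371),.0245),("caddy BR",(403,360),.0245),("caddy TL",(327,295),.0845),("caddy TR",(398,280),.0845),("tray near L",(325,424),0.0),("tray near R",(438,397),0.0),("tray far L",(276,303),.012)]:
    print(n,np.round(plane("scene",f(*a),z)*1000))
a=np.radians(25.4);c=np.array([370,-250]);x=np.array([np.cos(a),np.sin(a)]);y=np.array([-x[1],x[0]])
print("ideal caddy near -y,+y",c+42*x-21*y,c+42*x+21*y,"tray",c+57*x-36*y,c+57*x+36*y,"far",c-57*x-36*y)
E
```

```text
caddy BL [ 413. -254.]
caddy BR [ 400. -216.]
caddy TL [ 414. -255.]
caddy TR [ 396. -215.]
tray near L [ 435. -261.]
tray near R [ 405. -195.]
tray far L [ 334. -309.]
ideal caddy near -y,+y [ 416.9477201  -250.95476555] [ 398.9324445  -213.01468325] tray [ 436.9317765  -258.07076794] [ 406.04844689 -193.03062685] far [ 333.95155311 -306.96937315]
```

The measured caddy corners sit within about 2 mm of ideal relative to the tray. I'll lower it and release.

Request:
{"method": "step_arm", "body": {
  "plan": "2 0 0 0.8 0 0 0;2 0 0 0.6 0 0 0;2 0 0 0.3 0 0 0;2 0 0 0.1 0 0 0;2 0 0 0.05 0 0 0;2 0 0 0 0 0 0;2 0 0 0 0 0 0"
}}

```text
clock: 7.15
tool_pos: [0.3713, -0.2505, 0.0335]
orientation: [180.0, -0.0, 25.5]
force: [-0.5, -0.2, -2.6]
opening: 0.0419
```

Request:
{"method": "step_arm", "body": {
  "plan": "2 0 0 0.08 0 0 0;2 0 0 0 0 0 0;4.5 0 0 0 0 0 0;5 0 0 0 0 0 0;6 0 0 0 0 0 0;7.5 0 0 0 0 0 0;8.7 0 0 0 0 0 0;8.7 0 0 0 0 0 0;8.7 0 0 0 0 0 0"
}}

```text
clock: 7.9
tool_pos: [0.3711, -0.2504, 0.0325]
orientation: [180.0, -0.0, 25.5]
force: [-0.0, -0.1, 0.3]
opening: 0.0775
```

Request:
{"method": "step_arm", "body": {
  "plan": "8.7 0 0 -1.5 0 0 0;8.7 0 0 -3 0 0 0;8.7 0 0 -4 0 0 0;8.7 0 0 -4 0 0 0;8.7 0 0 -3 0 0 0;8.7 0 0 -1 0 0 0;8.7 0 0 0 0 0 0"
}}

```text
clock: 8.48
tool_pos: [0.3728, -0.2509, 0.2006]
orientation: [179.8, -0.3, 25.5]
force: [-0.1, 0.3, -0.5]
opening: 0.0871
```

```bash
python3 go.py 443,-98,190,25.5 443,-98,190,-4  443,-98,30,-4; python3 - <<'E'
from plant import snapshot
import cv2
for n in("scene",):
    im=snapshot(n); cv2.imwrite(f"pics/{n}5.png",im)
    x,y=(260,165)
    im=im[y-45:y+45,x-60:x+60]; cv2.imwrite(f"pics/{n}5z.png",cv2.resize(im,None,fx=6,fy=6,interpolation=cv2.INTER_CUBIC))
E
```

```text
t 8.5 pos [ 372.8 -250.9  200.6] rpy [179.8  -0.3  25.5] open 87.1 F [-0.1  0.3 -0.5] q [ -9.  -0. -29.   0. -61. 124.]
shift cm [ 12.92 -10.78   1.06] len 16.9 rows>=4.1 turn z -0.0
shift cm [ 0.  0. -0.] len 0.0 rows>=0.0 turn z 29.5
shift cm [ 0. -0. 16.] len 16.0 rows>=3.9 turn z -0.0
```

View pics/scene5z.png

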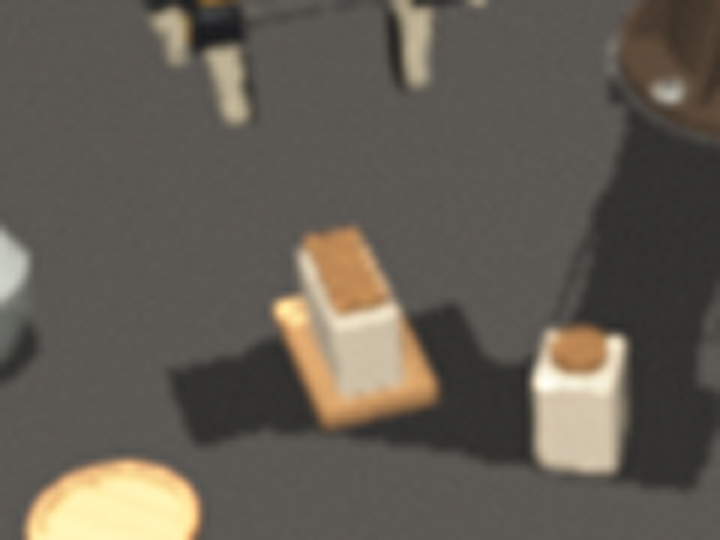

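The caddy stands in its tray. Next is the square jar.

Request:
{"method": "step_arm", "body": {
  "plan": "8.7 2.61 -2.13 0 0 0 0;8.7 2.61 -2.13 0 0 0 0;8.7 2.61 -2.13 0 0 0 0;8.7 2.61 -2.13 0 0 0 0;8.7 2.61 -2.13 0 0 0 0;8.7 0 0 0 0 0 5.9;8.7 0 0 0 0 0 5.9;8.7 0 0 0 0 0 5.9;8.7 0 0 0 0 0 5.9;8.7 0 0 0 0 0 5.9;8.7 0 0 0 0 0 0;8.7 0 0 0 0 0 0"
}}

```text
clock: 9.53
tool_pos: [0.4424, -0.0982, 0.1961]
orientation: [180.0, 0.1, -3.9]
force: [-1.0, 0.5, 0.3]
opening: 0.087
```

```bash
python3 go.py 443,-98,30,-4; python3 - <<'E'
from plant import snapshot
import cv2
im=snapshot("scene"); cv2.imwrite(f"pics/scene6.png",im)
x,y=(300,170)
im=im[y-45:y+45,x-60:x+60]; cv2.imwrite(f"pics/scene6z.png",cv2.resize(im,None,fx=6,fy=6,interpolation=cv2.INTER_CUBIC))
E
```

```text
t 9.5 pos [442.4 -98.2 196.1] rpy [ 1.8e+02  1.0e-01 -3.9e+00] open 87.0 F [-1.   0.5  0.3] q [ 13.   1. -29.  -0. -61.  74.]
shift cm [ 0.06 -0.02 16.61] len 16.6 rows>=4.1 turn z 0.1
```

View pics/scene6z.png

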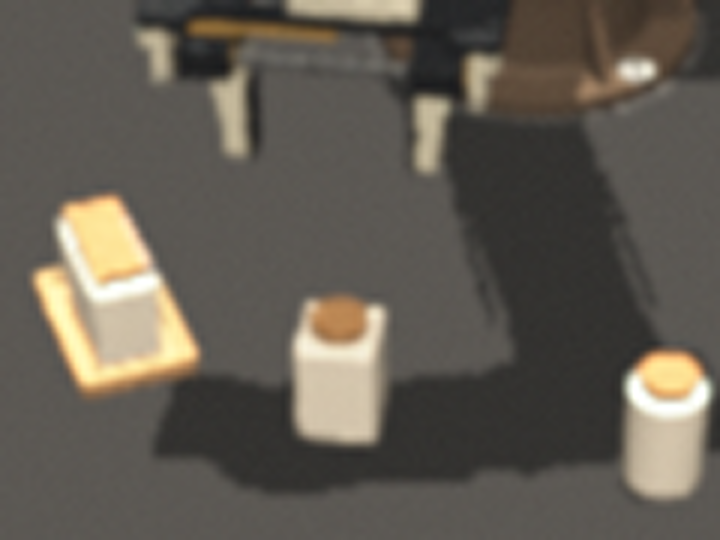

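Request:
{"method": "step_arm", "body": {
  "plan": "8.7 0.05 0 3 0 0 0;8.7 0 0 3.5 0 0 0;8.7 0 0 3.5 0 0 0;8.7 0 0 3.5 0 0 0;8.7 0 0 2.1 0 0 0;8.7 0 0 1 0 0 0;8.7 0 0 0 0 0 0;8.7 0 0 0 0 0 0"
}}

```text
clock: 10.25
tool_pos: [0.4431, -0.0984, 0.0309]
orientation: [180.0, 0.1, -3.9]
force: [-0.2, 0.3, 0.4]
opening: 0.0869
```

Request:
{"method": "step_arm", "body": {
  "plan": "7 0 0 0 0 0 0;6 0 0 0 0 0 0;5.6 0 0 0 0 0 0;5.2 0 0 0 0 0 0;4.9 0 0 0 0 0 0;4.5 0 0 0 0 0 0;3.5 0 0 0 0 0 0;2 0 0 0 0 0 0;2 0 0 0 0 0 0;2 0 0 0 0 0 0;2 0 0 0 0 0 0"
}}

```text
clock: 11.17
tool_pos: [0.4437, -0.0983, 0.0317]
orientation: [180.0, -0.0, -4.0]
force: [-1.5, -0.9, 6.0]
opening: 0.0478
```

Request:
{"method": "step_arm", "body": {
  "plan": "2 0 0 -1 0 0 0;2 0 0 -2 0 0 0;2 0 0 -3 0 0 0;2 0 0 -3.5 0 0 0;2 0 0 -3.5 0 0 0;2 0 0 -2.5 0 0 0;2 0 0 -1.5 0 0 0;2 0 0 0 0 0 0;2 0 0 0 0 0 0"
}}

```text
clock: 11.92
tool_pos: [0.4435, -0.0979, 0.2013]
orientation: [-179.9, -0.0, -4.0]
force: [0.4, 0.6, -4.1]
opening: 0.0479
```

```bash
python3 go.py 625,116,200,-4 625,116,200,28.3
```

```text
t 11.9 pos [443.5 -97.9 201.3] rpy [-179.9   -0.    -4. ] open 47.9 F [ 0.4  0.6 -4.1] q [ 12.   0. -28.  -0. -61.  73.]
shift cm [ 16.6  -22.62   0.13] len 28.1 rows>=6.8 turn z -0.0
shift cm [ 0. -0. -0.] len 0.0 rows>=0.0 turn z -32.3
```

Request:
{"method": "step_arm", "body": {
  "plan": "2 1.1 -1.51 0 0 0 0;2 2.215 -3.016 0 0 0 0;2 2.215 -3.016 0 0 0 0;2 2.215 -3.016 0 0 0 0;2 2.215 -3.016 0 0 0 0;2 2.215 -3.016 0 0 0 0;2 2.215 -3.016 0 0 0 0;2 2.215 -3.016 0 0 0 0;2 0 0 0 0 0 0"
}}

```text
clock: 12.67
tool_pos: [0.6278, 0.1201, 0.1972]
orientation: [179.9, 0.2, -3.9]
force: [1.2, -0.3, -1.8]
opening: 0.0478
```

Request:
{"method": "step_arm", "body": {
  "plan": "2 0 0 0 0 0 -6.46;2 0 0 0 0 0 -6.46;2 0 0 0 0 0 -6.46;2 0 0 0 0 0 -6.46;2 0 0 0 0 0 -6.46;2 0 0 3 0 0 0;2 0 0 4 0 0 0;2 0 0 4 0 0 0;2 0 0 2.5 0 0 0;2 0 0 1 0 0 0;2 0 0 0 0 0 0;2 0 0 0 0 0 0"
}}

```text
clock: 13.67
tool_pos: [0.6251, 0.1157, 0.0559]
orientation: [180.0, 0.1, 28.3]
force: [1.2, -0.7, -1.5]
opening: 0.0478
```

```bash
python3 go.py 625,116,37,28.3; python3 - <<'E'
from plant import snapshot
import cv2
im=snapshot("scene"); cv2.imwrite(f"pics/scene7.png",im)
x,y=(360,215)
im=im[y-45:y+45,x-60:x+60]; cv2.imwrite(f"pics/scene7z.png",cv2.resize(im,None,fx=6,fy=6,interpolation=cv2.INTER_CUBIC))
E
```

```text
t 13.7 pos [625.1 115.7  55.9] rpy [1.80e+02 1.00e-01 2.83e+01] open 47.8 F [ 1.2 -0.7 -1.5] q [ 28.  26. -16.   0. -49.  90.]
shift cm [ 0.   -0.04  1.89] len 1.9 rows>=0.5 turn z -0.0
```

View pics/scene7z.png

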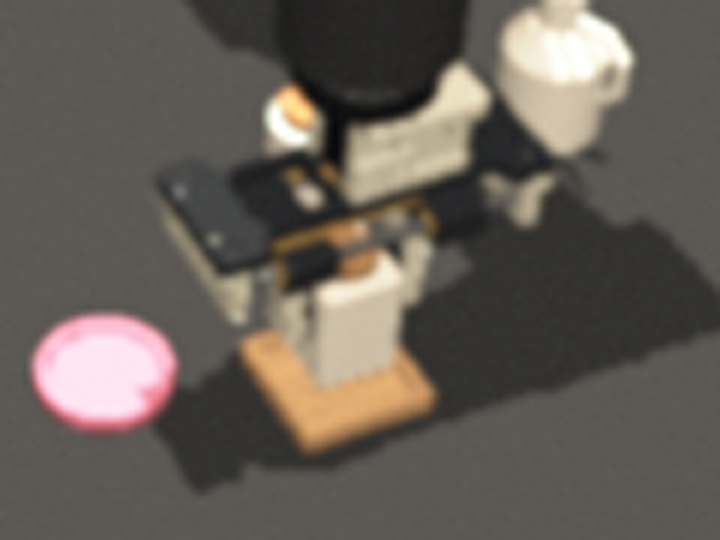

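The square jar hovers over the tray with its sides parallel to it. I'll check the corner offsets.

```bash
python3 - <<'E'
from h import *
f=lambda u,v:(300+u/6-.4,170+v/6-.4)
P=lambda a,z:plane("scene",f(*a),z)*1000
j=(P((318,387),.025)+P((397,358),.025))/2; t=(P((305,452),0)+P((437,405),0))/2
a=np.radians(28.3);x=np.array([np.cos(a),np.sin(a)]);y=np.array([-x[1],x[0]])
d=j-t; print(j,t,"along",d@x,"ideal -15","across",d@y)
print("jar c",j-24*x,"tray c",t-39*x)
E
```

```text
[641.5579301  124.63148714] [659.14238018 133.83687076] along -19.846873907958887 ideal -15 across 0.23144863447902608
jar c [620.42647362 113.25337012] tray c [624.8037634  115.34743061]
```

The jar sits about 4 mm short along tool x. I'll shift it 3 mm, then lower and release.

Request:
{"method": "step_arm", "body": {
  "plan": "2 0.3 0 0 0 0 0;2 0 0 0.8 0 0 0;2 0 0 0.6 0 0 0;2 0 0 0.3 0 0 0;2 0 0 0.15 0 0 0;2 0 0 0.05 0 0 0;2 0 0 0 0 0 0;2 0 0 0 0 0 0"
}}

```text
clock: 14.38
tool_pos: [0.6274, 0.1171, 0.0379]
orientation: [-180.0, 0.0, 28.3]
force: [-3.8, 0.2, 4.1]
opening: 0.0477
```

Request:
{"method": "step_arm", "body": {
  "plan": "5 0 0 0 0 0 0;5.5 0 0 0 0 0 0;6 0 0 0 0 0 0;7.5 0 0 0 0 0 0;8.7 0 0 0 0 0 0;8.7 0 0 0 0 0 0;8.7 0 0 0 0 0 0"
}}

```text
clock: 14.97
tool_pos: [0.6278, 0.1172, 0.0374]
orientation: [180.0, 0.0, 28.3]
force: [0.5, 0.2, 0.4]
opening: 0.0812
```

Request:
{"method": "step_arm", "body": {
  "plan": "8.7 0 0 -1.5 0 0 0;8.7 0 0 -3 0 0 0;8.7 0 0 -4 0 0 0;8.7 0 0 -4 0 0 0;8.7 0 0 -3 0 0 0;8.7 0 0 -1 0 0 0;8.7 0 0 0 0 0 0;8.7 0 0 0 0 0 0"
}}

```text
clock: 15.63
tool_pos: [0.6277, 0.1174, 0.2027]
orientation: [-180.0, -0.1, 28.3]
force: [-0.1, 1.0, -0.2]
opening: 0.0868
```

```bash
python3 go.py 481,96,200,28.3 ; python3 - <<'E'
from plant import snapshot
import cv2
im=snapshot("scene"); cv2.imwrite(f"pics/scene8.png",im)
x,y=(360,215)
im=im[y-45:y+45,x-60:x+60]; cv2.imwrite(f"pics/scene8z.png",cv2.resize(im,None,fx=6,fy=6,interpolation=cv2.INTER_CUBIC))
E
```

```text
t 15.6 pos [627.7 117.4 202.7] rpy [-1.80e+02 -1.00e-01  2.83e+01] open 86.8 F [-0.1  1.  -0.2] q [ 28.  18.  -6.  -0. -66.  90.]
shift cm [-13.94  -5.06   0.27] len 14.8 rows>=3.6 turn z -0.0
```

View pics/scene8z.png

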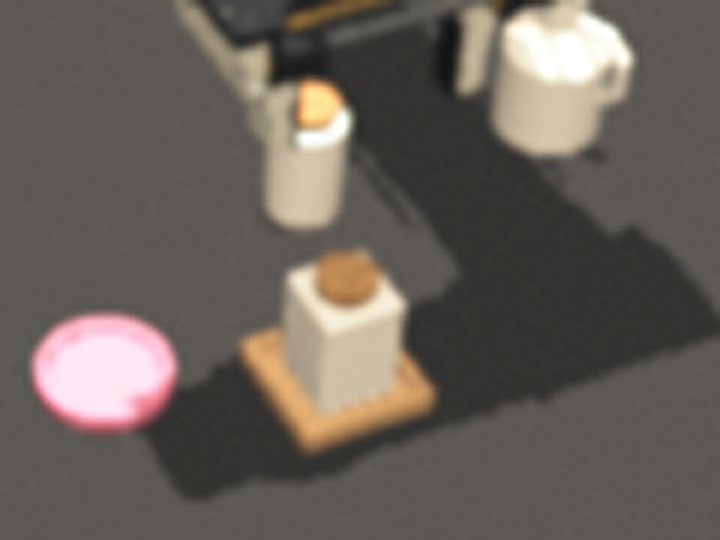

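The square jar stands in its tray. Next is the round jar; I'm keeping this yaw, as the way is clear.

Request:
{"method": "step_arm", "body": {
  "plan": "8.7 -3.48 -1.26 0 0 0 0;8.7 -3.48 -1.26 0 0 0 0;8.7 -3.48 -1.26 0 0 0 0;8.7 -3.48 -1.26 0 0 0 0;8.7 0 0 0 0 0 0;8.7 0 0 0 0 0 0;8.7 0 0 0 0 0 0"
}}

```text
clock: 16.27
tool_pos: [0.4811, 0.0957, 0.2018]
orientation: [180.0, 0.1, 28.3]
force: [0.8, 0.1, -0.8]
opening: 0.087
```

```bash
python3 go.py 481,96,30,28.3
```

```text
t 16.3 pos [481.1  95.7 201.8] rpy [1.80e+02 1.00e-01 2.83e+01] open 87.0 F [ 0.8  0.1 -0.8] q [ 34.   4. -24.   0. -62.  84.]
shift cm [ 1.000e-02 -3.000e-02  1.718e+01] len 17.2 rows>=4.2 turn z 0.0
```

Request:
{"method": "step_arm", "body": {
  "plan": "8.7 0 0 3 0 0 0;8.7 0 0 3.5 0 0 0;8.7 0 0 3.5 0 0 0;8.7 0 0 3.5 0 0 0;8.7 0 0 2.4 0 0 0;8.7 0 0 1.2 0 0 0;8.7 0 0 0 0 0 0;8.7 0 0 0 0 0 0"
}}

```text
clock: 16.93
tool_pos: [0.4814, 0.0953, 0.0302]
orientation: [180.0, 0.2, 28.3]
force: [0.1, -0.5, 0.6]
opening: 0.0869
```

Request:
{"method": "step_arm", "body": {
  "plan": "7 0 0 0 0 0 0;6 0 0 0 0 0 0;5.4 0 0 0 0 0 0;5 0 0 0 0 0 0;4.7 0 0 0 0 0 0;4.3 0 0 0 0 0 0;3.5 0 0 0 0 0 0;2 0 0 0 0 0 0;2 0 0 0 0 0 0;2 0 0 0 0 0 0;2 0 0 0 0 0 0"
}}

```text
clock: 17.85
tool_pos: [0.4815, 0.0958, 0.0318]
orientation: [180.0, -0.0, 28.3]
force: [-1.9, 1.3, 5.7]
opening: 0.0452
```

Request:
{"method": "step_arm", "body": {
  "plan": "2 0 0 -1 0 0 0;2 0 0 -2 0 0 0;2 0 0 -3 0 0 0;2 0 0 -3.5 0 0 0;2 0 0 -3.5 0 0 0;2 0 0 -2.5 0 0 0;2 0 0 -1.5 0 0 0;2 0 0 0 0 0 0;2 0 0 0 0 0 0"
}}

```text
clock: 18.6
tool_pos: [0.4811, 0.0958, 0.2015]
orientation: [-180.0, -0.1, 28.3]
force: [-0.1, 0.2, -2.3]
opening: 0.0453
```

```bash
python3 go.py 635.5,-148,200,28.3; python3 - <<'E'
from plant import snapshot
import cv2
im=snapshot("scene"); cv2.imwrite(f"pics/scene9.png",im)
x,y=(350,175)
im=im[y-45:y+45,x-60:x+60]; cv2.imwrite(f"pics/scene9z.png",cv2.resize(im,None,fx=6,fy=6,interpolation=cv2.INTER_CUBIC))
E
```

```text
t 18.6 pos [481.1  95.8 201.5] rpy [-1.80e+02 -1.00e-01  2.83e+01] open 45.3 F [-0.1  0.2 -2.3] q [ 34.   4. -24.  -0. -62.  84.]
shift cm [ 2.06 28.78  0.15] len 28.9 rows>=7.0 turn z -0.0
```

View pics/scene9z.png

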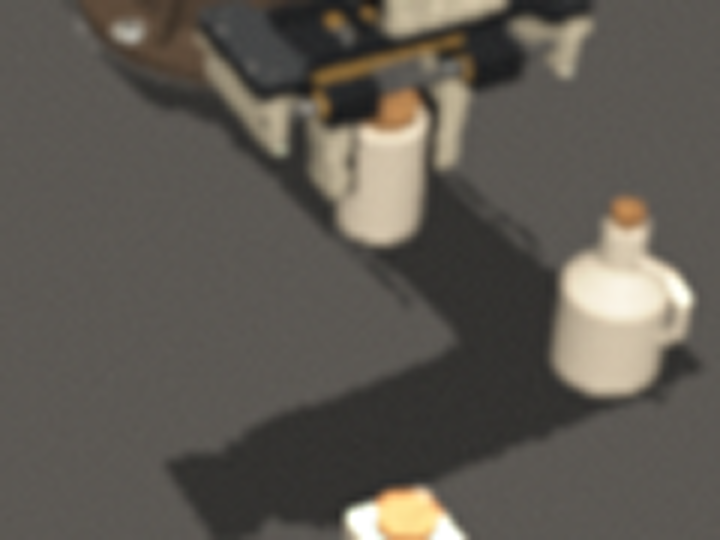

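Request:
{"method": "step_arm", "body": {
  "plan": "2 0.14 1.92 0 0 0 0;2 0.275 3.837 0 0 0 0;2 0.275 3.837 0 0 0 0;2 0.275 3.837 0 0 0 0;2 0.275 3.837 0 0 0 0;2 0.275 3.837 0 0 0 0;2 0.275 3.837 0 0 0 0;2 0.275 3.837 0 0 0 0;2 0 0 0 0 0 0;2 0 0 0 0 0 0"
}}

```text
clock: 19.48
tool_pos: [0.6351, -0.15, 0.1976]
orientation: [-179.8, 0.3, 28.1]
force: [-0.7, 1.5, -2.3]
opening: 0.0455
```

Request:
{"method": "step_arm", "body": {
  "plan": "2 0 0 3 0 0 0;2 0 0 4 0 0 0;2 0 0 4 0 0 0;2 0 0 2.5 0 0 0;2 0 0 1 0 0 0;2 0 0 0 0 0 0;2 0 0 0 0 0 0"
}}

```text
clock: 20.07
tool_pos: [0.636, -0.1476, 0.0567]
orientation: [180.0, 0.0, 28.3]
force: [0.4, 0.9, -1.5]
opening: 0.0452
```

```bash
python3 go.py 635.5,-148,37,28.3; python3 - <<'E'
from plant import snapshot
import cv2
im=snapshot("scene"); cv2.imwrite(f"pics/scene10.png",im)
x,y=(280,215)
im=im[y-45:y+45,x-60:x+60]; cv2.imwrite(f"pics/scene10z.png",cv2.resize(im,None,fx=6,fy=6,interpolation=cv2.INTER_CUBIC))
E
```

```text
t 20.1 pos [ 636.  -147.6   56.7] rpy [180.    0.   28.3] open 45.2 F [ 0.4  0.9 -1.5] q [  4.  27. -14.   0. -50. 114.]
shift cm [-0.06  0.02  1.97] len 2.0 rows>=0.5 turn z 0.0
```

View pics/scene10z.png

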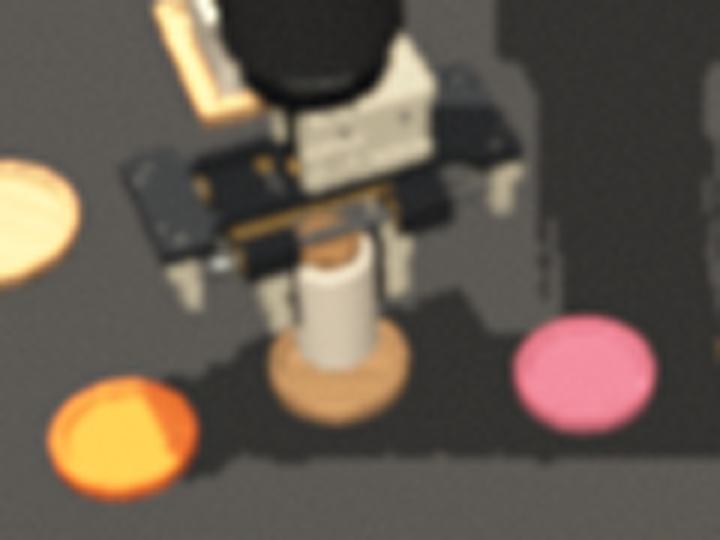

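```bash
python3 - <<'E'
from h import *
f=lambda u,v:(220+u/6-.4,170+v/6-.4)
P=lambda a,z:plane("scene",f(*a),z)*1000
j=P((338,369),.025);t=P((340,424),0)
print(j,t,"dx",j[0]-t[0],"ideal -15; dy",j[1]-t[1])
print("tray L/R", P((269,365),.008),P((411,357),.008),"jar L/R",P((299,352),.025),P((377,347),.025))
E
```

```text
[ 657.64080338 -146.27343904] [ 675.06188965 -144.35012417] dx -17.421086268765976 ideal -15; dy -1.9233148655879404
tray L/R [ 641.47455915 -187.93932979] [ 630.04192494 -110.38062749] jar L/R [ 646.47788767 -169.25194148] [ 639.80295203 -127.23294262]
```

The jar is within about 2 mm of centre. I'll nudge it 2 mm in x, then lower and release.

Request:
{"method": "step_arm", "body": {
  "plan": "2 0.16 0.1 0 0 0 0;2 0 0 0.8 0 0 0;2 0 0 0.7 0 0 0;2 0 0 0.3 0 0 0;2 0 0 0.15 0 0 0;2 0 0 0.05 0 0 0;2 0 0 0 0 0 0;2 0 0 0 0 0 0"
}}

```text
clock: 20.78
tool_pos: [0.6373, -0.148, 0.0378]
orientation: [-180.0, 0.0, 28.3]
force: [-4.9, 2.4, 10.5]
opening: 0.0451
```

Request:
{"method": "step_arm", "body": {
  "plan": "4.8 0 0 0 0 0 0;5.2 0 0 0 0 0 0;6 0 0 0 0 0 0;7.5 0 0 0 0 0 0;8.7 0 0 0 0 0 0;8.7 0 0 0 0 0 0;8.7 0 0 0 0 0 0"
}}

```text
clock: 21.37
tool_pos: [0.6377, -0.1481, 0.0363]
orientation: [-180.0, 0.0, 28.3]
force: [0.4, -0.3, 1.3]
opening: 0.0796
```

Request:
{"method": "step_arm", "body": {
  "plan": "8.7 0 0 -1.5 0 0 0;8.7 0 0 -3 0 0 0;8.7 0 0 -4 0 0 0;8.7 0 0 -4 0 0 0;8.7 0 0 -3.5 0 0 0;8.7 0 0 -3 0 0 0;8.7 0 0 -1 0 0 0;8.7 0 0 0 0 0 0"
}}

```text
clock: 22.03
tool_pos: [0.6393, -0.1483, 0.2406]
orientation: [179.8, -0.3, 28.3]
force: [0.1, -0.3, 0.8]
opening: 0.0871
```

```bash
python3 go.py 395.5,245.3,230,28.3 395.5,245.3,230,50; python3 - <<'E'
from plant import snapshot
import cv2
im=snapshot("scene"); cv2.imwrite(f"pics/scene11.png",im)
x,y=(280,215)
im1=im[y-45:y+45,x-60:x+60]; cv2.imwrite(f"pics/scene11z.png",cv2.resize(im1,None,fx=6,fy=6,interpolation=cv2.INTER_CUBIC))
im=snapshot("top"); cv2.imwrite(f"pics/top11.png",im)
x,y=(255,230)
im1=im[y-45:y+45,x-60:x+60]; cv2.imwrite(f"pics/top11z.png",cv2.resize(im1,None,fx=6,fy=6,interpolation=cv2.INTER_CUBIC))
E
```

```text
t 22.0 pos [ 639.3 -148.3  240.6] rpy [179.8  -0.3  28.3] open 87.1 F [ 0.1 -0.3  0.8] q [  4.  18.  -1.   0. -70. 114.]
shift cm [ -2.82 -46.21   1.06] len 46.3 rows>=11.3 turn z -0.0
shift cm [ 0.  0. -0.] len 0.0 rows>=0.0 turn z -21.7
```

View pics/scene11z.png

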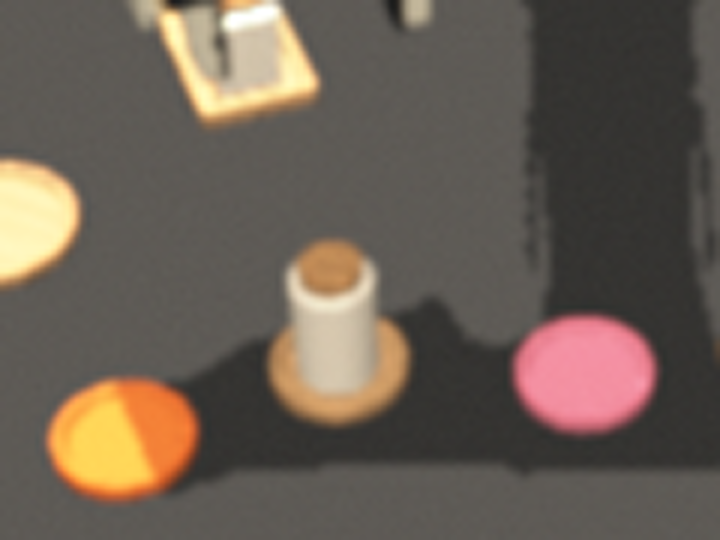

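View pics/top11z.png

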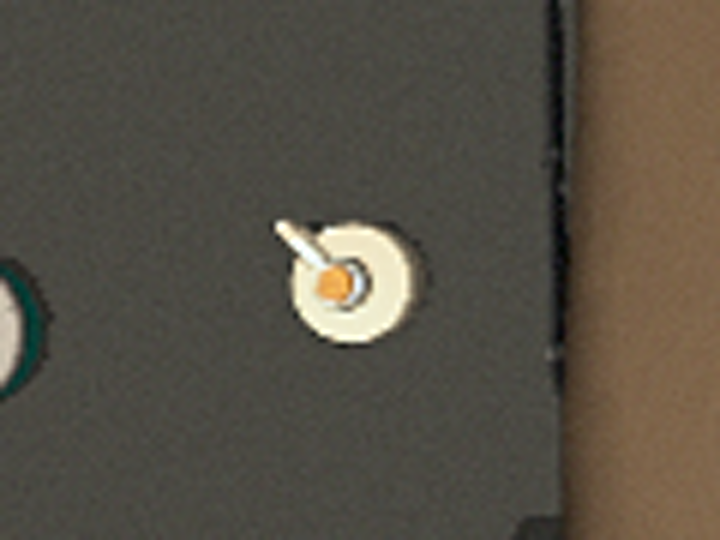

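The round jar stands in its tray. The cruet handle points at 50° in world, so yaw 50 puts the jaws across it.

Request:
{"method": "step_arm", "body": {
  "plan": "8.7 -0.223 -3.843 0 0 0 0;8.7 -0.223 -3.843 0 0 0 0;8.7 -0.223 -3.843 0 0 0 0;8.7 -0.223 -3.843 0 0 0 0;8.7 -0.223 -3.843 0 0 0 0;8.7 -0.223 -3.843 0 0 0 0;8.7 -0.223 -3.843 0 0 0 0;8.7 -0.223 -3.843 0 0 0 0;8.7 -0.223 -3.843 0 0 0 0;8.7 -0.223 -3.843 0 0 0 0;8.7 -0.223 -3.843 0 0 0 0;8.7 -0.223 -3.843 0 0 0 0"
}}

```text
clock: 23.13
tool_pos: [0.3937, 0.246, 0.2349]
orientation: [179.9, 0.1, 28.3]
force: [0.3, 0.3, 0.1]
opening: 0.087
```

Request:
{"method": "step_arm", "body": {
  "plan": "8.7 0 0 0 0 0 -5.42;8.7 0 0 0 0 0 -5.42;8.7 0 0 0 0 0 -5.42;8.7 0 0 0 0 0 -5.42;8.7 0 0 0 0 0 0;8.7 0 0 0 0 0 0;8.7 0 0 0 0 0 0"
}}

```text
clock: 23.72
tool_pos: [0.3954, 0.2449, 0.2356]
orientation: [180.0, 0.1, 49.8]
force: [-0.4, -0.5, -0.5]
opening: 0.0874
```

```bash
python3 go.py 395.5,245.3,130,50 395.5,245.3,84,50; python3 - <<'E'
from plant import snapshot
import cv2
im=snapshot("scene"); cv2.imwrite(f"pics/scene12.png",im)
x,y=(395,155)
im1=im[y-45:y+45,x-60:x+60]; cv2.imwrite(f"pics/scene12z.png",cv2.resize(im1,None,fx=6,fy=6,interpolation=cv2.INTER_CUBIC))
E
```

```text
t 23.7 pos [395.4 244.9 235.6] rpy [1.80e+02 1.00e-01 4.98e+01] open 87.4 F [-0.4 -0.5 -0.5] q [ 56.   0. -24.  -0. -66.  84.]
shift cm [ 0.03 -0.02 10.56] len 10.6 rows>=2.6 turn z -0.2
shift cm [0.  0.  4.6] len 4.6 rows>=1.1 turn z -0.0
```

View pics/scene12z.png

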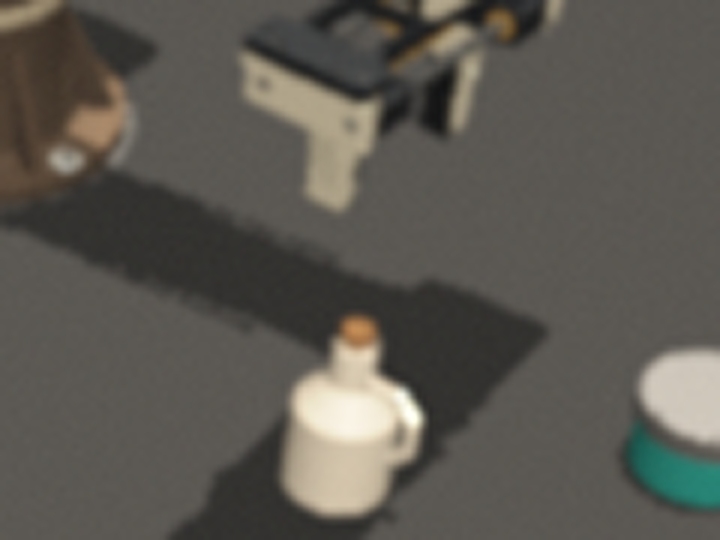

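Request:
{"method": "step_arm", "body": {
  "plan": "8.7 0 0 3 0 0 0;8.7 0 0 3.5 0 0 0;8.7 0 0 3.5 0 0 0;8.7 0 0 3 0 0 0;8.7 0 0 1.5 0 0 0;8.7 0 0 0.7 0 0 0;7 0 0 0 0 0 0;6 0 0 0 0 0 0;5 0 0 0 0 0 0;4.5 0 0 0 0 0 0;4.5 0 0 0 0 0 0"
}}

```text
clock: 24.68
tool_pos: [0.3962, 0.246, 0.0856]
orientation: [-180.0, -0.1, 49.9]
force: [-0.7, 0.5, 0.3]
opening: 0.059
```

```bash
python3 go.py 395.5,245.3,84,50; python3 - <<'E'
from plant import snapshot
import cv2
for n,x,y in(("scene",395,165),("top",250,231)):
    im=snapshot(n); cv2.imwrite(f"pics/{n}13.png",im)
    im1=im[y-30:y+30,x-40:x+40]; cv2.imwrite(f"pics/{n}13z.png",cv2.resize(im1,None,fx=9,fy=9,interpolation=cv2.INTER_CUBIC))
E
```

```text
t 24.7 pos [396.2 246.   85.6] rpy [-1.80e+02 -1.00e-01  4.99e+01] open 59.0 F [-0.7  0.5  0.3] q [ 56.   9. -36.   0. -45.  84.]
shift cm [-0.09 -0.01  0.16] len 0.2 rows>=0.0 turn z -0.1
```

View pics/scene13z.png

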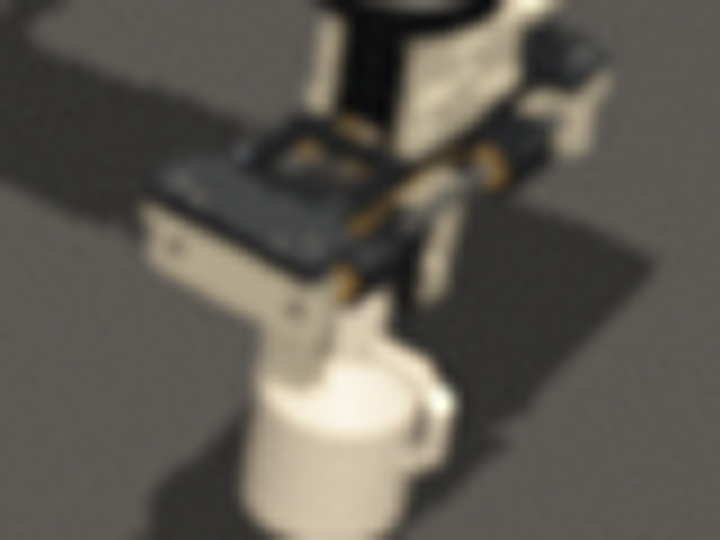

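The neck at (365,310) lies midway between the fingers. I'll close slowly while watching the force.

Request:
{"method": "step_arm", "body": {
  "plan": "4.5 0 0 0.1 0 0 0;4.2 0 0 0 0 0 0;4 0 0 0 0 0 0;3.8 0 0 0 0 0 0;3.6 0 0 0 0 0 0;3.4 0 0 0 0 0 0;3.4 0 0 0 0 0 0;3.4 0 0 0 0 0 0"
}}

```text
clock: 25.45
tool_pos: [0.3957, 0.2453, 0.0834]
orientation: [180.0, 0.0, 50.0]
force: [0.1, 0.0, -0.8]
opening: 0.0341
```

Request:
{"method": "step_arm", "body": {
  "plan": "3.2 0 0 0 0 0 0;3.2 0 0 0 0 0 0"
}}

```text
clock: 25.62
tool_pos: [0.3957, 0.2453, 0.0834]
orientation: [-180.0, 0.0, 49.9]
force: [-0.3, 1.6, -0.5]
opening: 0.0323
```

Request:
{"method": "step_arm", "body": {
  "plan": "3 0 0 0 0 0 0;3 0 0 0 0 0 0"
}}

```text
clock: 25.78
tool_pos: [0.3957, 0.2455, 0.0835]
orientation: [-180.0, -0.0, 50.0]
force: [-2.1, 1.4, 1.2]
opening: 0.0305
```

There is light contact from one side, so the neck is about 1.5 mm towards -tool y. I'll recentre and close fully.

Request:
{"method": "step_arm", "body": {
  "plan": "3.2 -0 -0.15 0 0 0 0;3.1 0 0 0 0 0 0;2.9 0 0 0 0 0 0;2.7 0 0 0 0 0 0;2.5 0 0 0 0 0 0;1.5 0 0 0 0 0 0;1 0 0 0 0 0 0;1 0 0 0 0 0 0;1 0 0 0 0 0 0"
}}

```text
clock: 26.53
tool_pos: [0.3945, 0.2463, 0.0834]
orientation: [-180.0, 0.0, 50.0]
force: [-1.4, 0.7, 0.9]
opening: 0.0269
```

Request:
{"method": "step_arm", "body": {
  "plan": "1 0 0 -0.5 0 0 0;1 0 0 -1 0 0 0;1 0 0 -1.5 0 0 0;1 0 0 -1 0 0 0;1 0 0 0 0 0 0;1 0 0 0 0 0 0"
}}

```text
clock: 27.03
tool_pos: [0.3945, 0.2464, 0.1236]
orientation: [-180.0, -0.0, 49.9]
force: [-0.6, -0.5, -4.0]
opening: 0.0269
```

```bash
python3 go.py 395.5,245.3,240,50; python3 - <<'E'
from plant import snapshot
import cv2
for n,x,y in(("scene",395,160),):
    im=snapshot(n); cv2.imwrite(f"pics/{n}14.png",im)
    im1=im[y-30:y+30,x-40:x+40]; cv2.imwrite(f"pics/{n}14z.png",cv2.resize(im1,None,fx=9,fy=9,interpolation=cv2.INTER_CUBIC))
E
```

```text
t 27.0 pos [394.5 246.4 123.6] rpy [-180.    -0.    49.9] open 26.9 F [-0.6 -0.5 -4. ] q [ 56.   6. -33.  -0. -50.  84.]
shift cm [ -0.02   0.14 -11.64] len 11.6 rows>=2.8 turn z -0.1
```

View pics/scene14z.png

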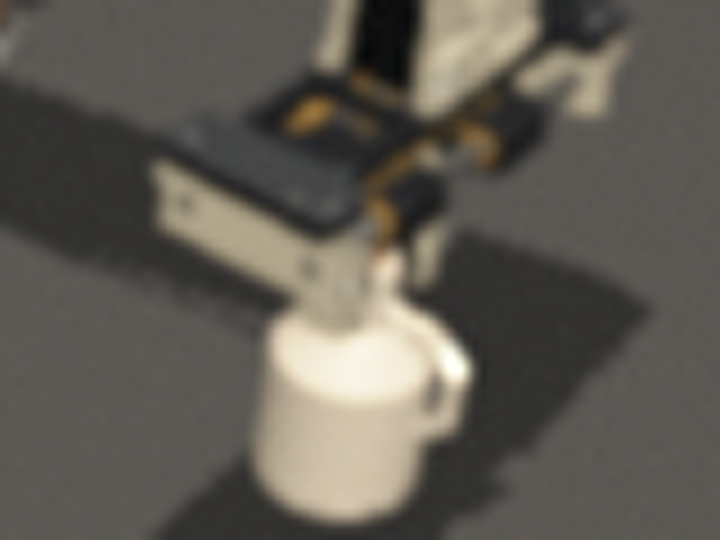

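The cruet is lifted upright. Raise it and carry it over.

Request:
{"method": "step_arm", "body": {
  "plan": "1 0 0 -1.5 0 0 0;1 0 0 -2.5 0 0 0;1 0 0 -3 0 0 0;1 0 0 -2.5 0 0 0;1 0 0 -1.5 0 0 0;1 0 0 0 0 0 0;1 0 0 0 0 0 0"
}}

```text
clock: 27.67
tool_pos: [0.3942, 0.2463, 0.2327]
orientation: [-180.0, 0.0, 49.9]
force: [-0.2, -0.7, -4.2]
opening: 0.0267
```

```bash
python3 go.py 538,-364.5,230,50
```

```text
t 27.7 pos [394.2 246.3 232.7] rpy [-180.     0.    49.9] open 26.7 F [-0.2 -0.7 -4.2] q [ 56.   0. -24.  -0. -66.  84.]
shift cm [-37.49  50.32   0.27] len 62.7 rows>=15.3 turn z -0.1
```

Request:
{"method": "step_arm", "body": {
  "plan": "1 -0.94 1.26 0 0 0 0;1 -1.875 2.516 0 0 0 0;1 -1.875 2.516 0 0 0 0;1 -1.875 2.516 0 0 0 0;1 -1.875 2.516 0 0 0 0;1 -1.875 2.516 0 0 0 0;1 -1.875 2.516 0 0 0 0;1 -1.875 2.516 0 0 0 0;1 -1.875 2.516 0 0 0 0;1 -1.875 2.516 0 0 0 0;1 -1.875 2.516 0 0 0 0;1 -1.875 2.516 0 0 0 0"
}}

```text
clock: 28.67
tool_pos: [0.4761, -0.1065, 0.2309]
orientation: [-179.8, 0.1, 49.9]
force: [1.0, 0.9, -2.8]
opening: 0.0267
```

Request:
{"method": "step_arm", "body": {
  "plan": "1 -1.875 2.516 0 0 0 0;1 -1.875 2.516 0 0 0 0;1 -1.875 2.516 0 0 0 0;1 -1.875 2.516 0 0 0 0;1 -1.875 2.516 0 0 0 0;1 -1.875 2.516 0 0 0 0;1 -1.875 2.516 0 0 0 0;1 -1.875 2.516 0 0 0 0;1 -0.94 1.26 0 0 0 0;1 0 0 0 0 0 0;1 0 0 0 0 0 0"
}}

```text
clock: 29.58
tool_pos: [0.5372, -0.3649, 0.2296]
orientation: [-179.7, 0.1, 49.8]
force: [-0.6, 1.1, -3.6]
opening: 0.0272
```

Request:
{"method": "step_arm", "body": {
  "plan": "1 0 0 2 0 0 0;1 0 0 3 0 0 0;1 0 0 3 0 0 0;1 0 0 2.5 0 0 0;1 0 0 1.5 0 0 0;1 0 0 0.4 0 0 0;1 0 0 0 0 0 0;1 0 0 0 0 0 0"
}}

```text
clock: 30.25
tool_pos: [0.5388, -0.3642, 0.1099]
orientation: [180.0, 0.0, 50.0]
force: [0.3, -0.5, -2.8]
opening: 0.027
```

```bash
python3 go.py 538,-364.5,89.5,50; python3 - <<'E'
from plant import snapshot
import cv2
for n,x,y in(("scene",220,190),("top",430,195)):
    im=snapshot(n); cv2.imwrite(f"pics/{n}15.png",im)
    im1=im[y-45:y+45,x-60:x+60]; cv2.imwrite(f"pics/{n}15z.png",cv2.resize(im1,None,fx=6,fy=6,interpolation=cv2.INTER_CUBIC))
E
```

```text
t 30.2 pos [ 538.8 -364.2  109.9] rpy [180.   0.  50.] open 27.0 F [ 0.3 -0.5 -2.8] q [-17.  23. -11.   0. -55. 157.]
shift cm [-0.07 -0.04  2.04] len 2.0 rows>=0.5 turn z 0.0
```

View pics/scene15z.png

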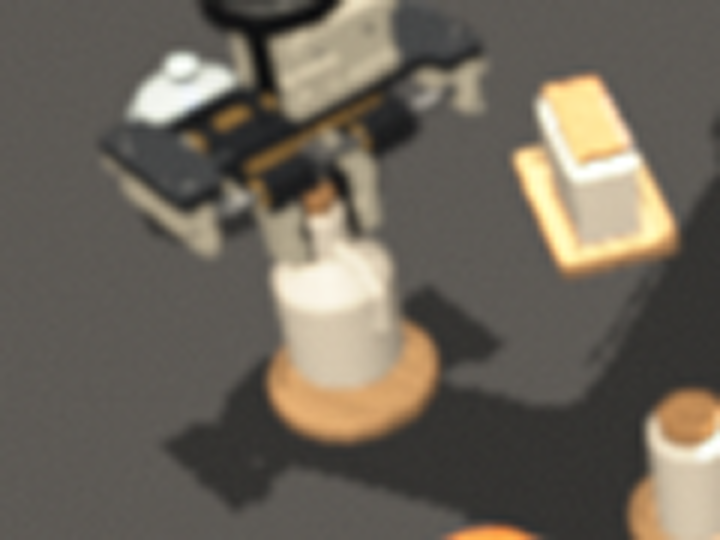

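The cruet hovers above the large tray. I'll check how well it is centred.

```bash
python3 - <<'E'
from h import *
f=lambda u,v:(160+u/6-.4,145+v/6-.4)
P=lambda a,z:plane("scene",f(*a),z)*1000
j=P((350,389),.0265);t=P((347,441),0)
print(j,t,"dx",j[0]-t[0],"ideal -15; dy")
l,r=P((268,382),.008),P((439,362),.008);jl,jr=P((285,345),.04),P((403,335),.04)
print("tray L/R", l,r,(l+r)/2,"jar L/R",jl,jr,(jl+jr)/2)
E
```

```text
[ 571.83481859 -357.79555266] [ 587.46815581 -359.96068879] dx -15.633337219325767 ideal -15; dy
tray L/R [ 550.56183891 -414.1668018 ] [ 526.85691588 -318.55619889] [ 538.7093774  -366.36150035] jar L/R [ 552.22526234 -398.08514072] [ 539.1716228  -332.61417224] [ 545.69844257 -365.34965648]
```

Request:
{"method": "step_arm", "body": {
  "plan": "1 0 0 0.8 0 0 0;1 0 0 0.7 0 0 0;1 0 0 0.3 0 0 0;1 0 0 0.15 0 0 0;1 0 0 0.1 0 0 0;1 0 0 0 0 0 0;1 0 0 0 0 0 0"
}}

```text
clock: 30.93
tool_pos: [0.5381, -0.3645, 0.0896]
orientation: [-180.0, 0.0, 50.0]
force: [-3.0, 2.5, 4.9]
opening: 0.0266
```

Contact with the floor at the expected height. Release slowly and withdraw.

Request:
{"method": "step_arm", "body": {
  "plan": "2.8 0 0 0 0 0 0;3.2 0 0 0 0 0 0;4 0 0 0 0 0 0;5 0 0 0 0 0 0;6 0 0 0 0 0 0;6 0 0 0 0 0 0;6 0 0 0 0 0 0"
}}

```text
clock: 31.52
tool_pos: [0.5386, -0.3647, 0.0889]
orientation: [180.0, -0.0, 50.0]
force: [-0.1, 0.9, 0.7]
opening: 0.0578
```

Request:
{"method": "step_arm", "body": {
  "plan": "6 0 0 -1 0 0 0;6 0 0 -2 0 0 0;6 0 0 -3 0 0 0;6 0 0 -3.5 0 0 0;6 0 0 -3.5 0 0 0;6 0 0 -2 0 0 0;6 0 0 0 0 0 0;6 0 0 0 0 0 0"
}}

```text
clock: 32.18
tool_pos: [0.5391, -0.3648, 0.2416]
orientation: [179.8, -0.1, 50.0]
force: [-0.6, -0.4, -0.9]
opening: 0.0599
```

Request:
{"method": "step_arm", "body": {
  "plan": "6 -3 -2.5 0 0 0 0;6 -3 -2.5 0 0 0 0;6 -3 -2.5 0 0 0 0;6 -3 -2.5 0 0 0 0;6 0 0 0 0 0 0;6 0 0 0 0 0 0"
}}

```text
clock: 32.68
tool_pos: [0.3825, -0.3921, 0.2389]
orientation: [-180.0, -0.0, 49.8]
force: [-1.0, 0.3, -0.0]
opening: 0.06
```

```bash
python3 go.py; python3 - <<'E'
from plant import snapshot
import cv2
for n,(x0,x1,y0,y1) in(("scene",(170,480,130,260)),("top",(165,505,125,275))):
    im=snapshot(n); cv2.imwrite(f"pics/{n}16.png",im)
    cv2.imwrite(f"pics/{n}16z.png",cv2.resize(im[y0:y1,x0:x1],None,fx=2.35,fy=2.35,interpolation=cv2.INTER_CUBIC))
E
```

```text
t 32.7 pos [ 382.5 -392.1  238.9] rpy [-180.    -0.    49.8] open 60.0 F [-1.   0.3 -0. ] q [-25.   8. -14.  -0. -68. 165.]
```

View pics/scene16z.png

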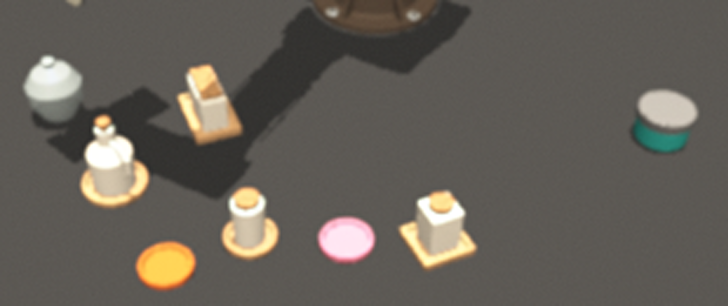

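View pics/top16z.png

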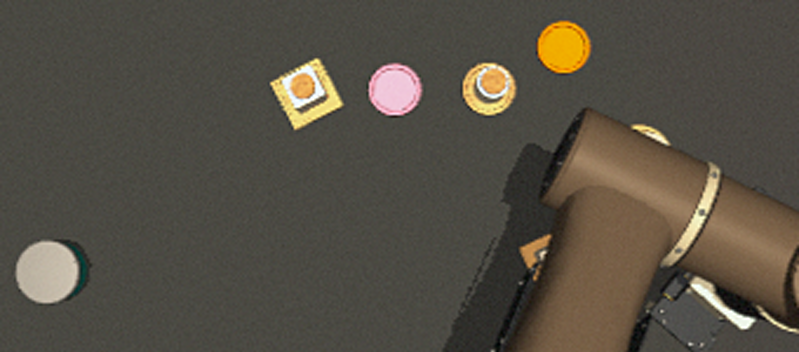

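All four pieces appear to be in their trays. I'll swing the arm aside for an unobstructed top-view check.

Request:
{"method": "step_arm", "body": {
  "plan": "6 3 -2.3 0 0 0 0;6 3 -2.3 0 0 0 0;6 3 -2.3 0 0 0 0;6 3 -2.3 0 0 0 0;6 3 -2.3 0 0 0 0;6 3 -2.3 0 0 0 0;6 3 -2.3 0 0 0 0;6 3 -2.3 0 0 0 0;6 3 -2.3 0 0 0 0;6 3 -2.3 0 0 0 0;6 3 -2.3 0 0 0 0;6 3 -2.3 0 0 0 0"
}}

```text
clock: 33.78
tool_pos: [0.405, 0.0639, 0.239]
orientation: [-180.0, -0.0, 50.0]
force: [1.3, -0.4, -0.2]
opening: 0.0601
```

Request:
{"method": "step_arm", "body": {
  "plan": "6 3 -2.3 0 0 0 0;6 3 -2.3 0 0 0 0;6 3 -2.3 0 0 0 0;6 3 -2.3 0 0 0 0;6 0 0 0 0 0 0;6 0 0 0 0 0 0"
}}

```text
clock: 34.28
tool_pos: [0.4116, 0.2148, 0.238]
orientation: [-180.0, 0.1, 50.2]
force: [-0.7, -1.2, -0.6]
opening: 0.0599
```

```bash
python3 - <<'E'
from plant import snapshot
import cv2
from h import *
from m import fg,cork,rect
S=4
ims={n:snapshot(n) for n in("scene","top")}
for n,(x0,x1,y0,y1) in(("scene",(170,480,130,260)),("top",(165,505,125,275))):
    im=ims[n]; cv2.imwrite(f"pics/{n}17.png",im)
    cv2.imwrite(f"pics/{n}17z.png",cv2.resize(im[y0:y1,x0:x1],None,fx=2.35,fy=2.35,interpolation=cv2.INTER_CUBIC))
im=ims["top"]; h=cv2.cvtColor(cv2.resize(im,None,fx=S,fy=S,interpolation=cv2.INTER_CUBIC),cv2.COLOR_BGR2HSV)
m=((h[...,0]<20)&(h[...,1]>120)&(h[...,2]>120)).astype(np.uint8)*255
for nm,(tx,ty),z in(("cruet",(536.7,-363.6),.126),("round",(634.3,-147),.086),("square",(623.8,117),.086),("caddy",(368.6,-249.4),.076)):
    T=C["top"]["T"];K=C["top"]["K"];c=T[:,:3]@[tx/1e3,ty/1e3,z]+T[:,3]
    u,v=K[0,2]+K[0,0]*c[0]/-c[2],K[1,2]-K[1,1]*c[1]/-c[2]
    print(nm,"expected px",round(u,1),round(v,1))
    for c in cont(m,S*S*6):
        M=cv2.moments(c);p=(np.array([M['m10'],M['m01']])/M['m00']+.5)/S-.5
        if np.hypot(*(p-[u,v]))<8: print("   cork px",np.round(p,1),"offset mm",np.round(plane("top",p,z)*1000-[tx,ty],1),rect(onplane("top",c,S,z)))
E
```

```text
cruet expected px 444.7 189.1
   cork px [444.4 189.3] offset mm [-0.6  1.2] (array([ 535.9, -362.5]), array([17.3, 17.4]), 89.9)
round expected px 374.8 159.2
   cork px [374.7 159.3] offset mm [-0.1  0.4] (array([ 634.7, -146.1]), array([32.7, 31.6]), 0.5)
square expected px 293.5 161.4
   cork px [293.6 161.2] offset mm [ 0.8 -0.2] (array([624.8, 117.5]), array([32.8, 30.9]), 1.0)
caddy expected px 405.6 241.7
   cork px [405.2 241.2] offset mm [1.8 1.4] (array([ 370.6, -248.3]), array([72.3, 33.8]), 25.4)
```

View pics/top17z.png

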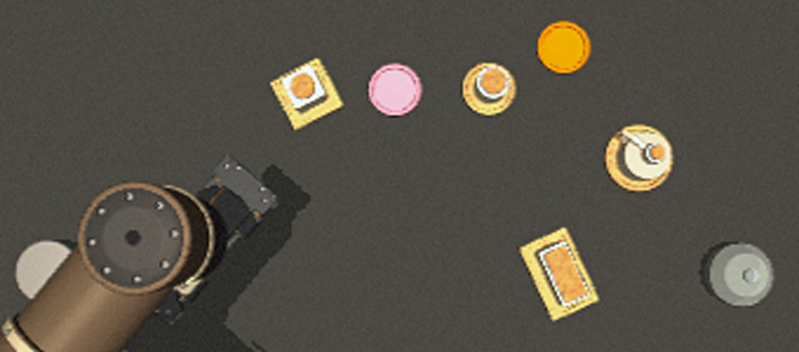

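View pics/scene17z.png

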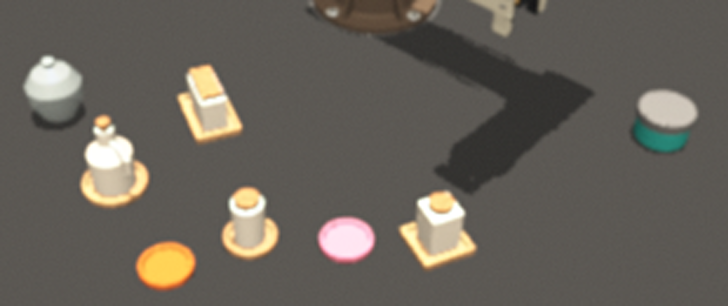

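All pieces are upright and centred within about 2.5 mm, and the bowl and pot have not moved. The arm is clear, so I'll hand the job in.

```bash
python3 -c "
from plant import workorder; print(workorder.close_job())"
```

```text
the job is handed in; nothing more can be done
None
```

I put the caddy, square jar, round jar and cruet into their own trays, one at a time, and handed the job in at about 34 s of the 109 s allowed. No verdict is reported.

- **Centring:** in the last top view each cork was within about 2.5 mm of its tray's centre, against the 15 mm allowed. The caddy was furthest off, by 1.8 and 1.4 mm, and its long side matched the tray's to within about a degree.
- **Standing:** all four pieces look upright and inside their rims in both views. Each was released at the tool height expected for the tray floor, within about 1 mm. I did not measure their tilt directly.
- **Bystanders:** the glass bowl looks unmoved in both views. The lunch pot does in the scene view, but the arm partly hid it in the last top view. I did not measure either one again.
- **Arm:** it was clear of everything at hand-in.

**Disagreements:** the two cameras differed by 4–5 mm in absolute position, so I trusted the top view more. While lowering the square jar and the round jar, the scene view showed offsets of about 5 mm and 2 mm. I corrected these by 3 mm and 2 mm.

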